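# Release and unload the packs of a charging dock

### The job

Empty the charging dock: its battery packs sit flush and can only be raised by pressing a release rocker with the release pin, through a hole hidden somewhere under the black seal band in front of each pack; feel for each hole with the pin's tip. Stand all the packs there are (three or four) upright on the white work board and put the pin back in its stand. Leave the mug, the bottle and the tape where they are.

Things in the scene. Friction and masses are not known exactly. Their poses are not given: they have to be found in the camera images.
- dock: grey fixed charging dock, base plate 118 x 364 mm; origin on the desk. x points from the low front deck to the tall rear block, y along the row of bays. Front deck: x -65 to -11 mm, top 50 mm above the desk. Rear block: x -11 to +43 mm, top at 82 mm, with four open pockets (centres x = +14 mm, y = -126, -42, +42, +126 mm). A pack fully home is flush with the block's top
- band_1 (a point): centre, on the deck's surface, of the black seal band before bay 1 (dock x -40, y -126 mm). Each band is 12 mm wide (dock x) and 45 mm long (dock y), flush, and gives no resistance; rigid deck lies right under it but for one unseen hole 12 x 12 mm on its long centre line, the hole's centre anywhere within 16 mm either way of this point, different in each bay and start
- band_2 (a point): the same for bay 2 (dock y -42 mm). In a hole the pin falls about 8 to 10 mm, then meets the front arm of a rocker lever whose rear arm is under that bay's pack. Pressing it takes about 5 to 15 N; with the pin's end about 34 mm below the deck's surface the rocker is near its stop and the pack fully raised. The rocker springs back when let go; the pack stays up
- band_3 (a point): the same for bay 3 (dock x -40, y +42 mm)
- band_4 (a point): the same for bay 4 (dock x -40, y +126 mm)
- pack_1_mid (a point): centre of battery pack 1, which starts home in bay 1 (or is absent): upright grey block 36 mm (its x, along the dock's x) x 64 mm (its y) x 60 mm high, 0.12 kg, grooves round its small ends. Home, its centre is 52 mm above the desk. Raised, about 72 mm: 20 mm stands proud of the block, and spring detents hold it there until pulled up and out (about 5 N)
- pack_2_mid (a point): centre of battery pack 2, which starts in bay 2 or is absent; same as pack 1
- pack_3_mid (a point): centre of battery pack 3, which starts in bay 3 or is absent; same as pack 1
- pack_4_mid (a point): centre of battery pack 4, which starts in bay 4 or is absent; same as pack 1
- pin_grip (a point): centre of the handle of the release pin. From the top: square handle 20 x 20 x 60 mm (faces along this point's x and y), flange 32 mm across and 5 mm thick, steel shank 7 mm in diameter and 50 mm long with a flat end. The shank's end lies 85 mm below this point; the handle's top 30 mm above it. 0.08 kg. Slide it with a light press (5 to 10 N): a hard drag swings it in the fingers
- stand_mouth (a point): centre of the mouth, at the top, of the pin's stand: fixed aluminium tube 44 mm across (48 mm at the foot), 56 mm high, bore 18 mm wide and 54 mm deep; the pin's shank hangs in it with the flange resting on the rim, so that the handle's centre is 35 mm above this point
- board: white work board lying loose on the desk, 206 mm (its x) x 313 mm (its y) x 6 mm; origin under its centre, on the desk. It may get shifted
- mug_loose: white mug, 97 mm high, bystander; origin at its underside
- bottle: white squeeze bottle, 36 mm wide, 96 mm high, bystander; origin at its underside
- tape: roll of black tape, 58 mm wide, 19 mm high, bystander; origin at its underside
There are look-alikes about, which are no part of the job. What is shaped like the part that bears stand_mouth but green, purple or turquoise is not meant.

How it is judged:
By the outcome, as a careful person would: the job done as asked, in the order asked, and still so for the second after the job is handed in, with the robot touching nothing.
Of pack_1, pack_2, pack_3, pack_4 only 3 to 4 are there at a start; the rules pass over those that are not, and their reading is None.
At some moment in a run one of board may be knocked a few centimetres aside while the robot is not near it.
It also fails if it takes over 210 s, if anything falls off the work surface, if the arm or the gripper's body presses on something with over 40 N, if the wrist force passes 120 N, or if a joint passes its speed limit or range.

### The arm

A 6-joint arm with a two-finger parallel gripper is mounted at the origin on a cart in front of the work surface, level with it; the furniture and walls round the work are solid. World frame = base frame: x ahead of the robot, y to its left, z up, the work surface at z = 0. Lengths are in mm, angles in rad, forces in N, time in s.
With the tool pointing down it reaches from about 400 to 925 mm from the base axis. Payload 12.5 kg.
Tool frame: the origin (TCP) lies midway between the tips of the shut fingers; the grasp point (between the pads) lies 19 mm behind it; z points along the fingers, y is the line along which they close (so a half turn about z gives the same grasp; the last joint's range is limited). The gripper opens to 95 mm and grips with 3 to 60 N. Pads are 20 mm wide; open, the fingers measure 119 mm over their backs; the gripper's body (75 mm by 180 mm) begins 59 mm behind the grasp point.
Start: joints at [1.128, 0.491, 1.559, -0, 1.092, -0.106], TCP at [206.527, 589.91, 214.661] pointing down, gripper open.
Joint ranges: [-3.1, 3.1], [-0.84, 2.19], [0.05, 2.79], [-1.13, 4.28], [0.06, 2.93], [-2.69, 2.69]. Speed limits (rad/s): [2.22, 2.22, 2.79, 3.14, 3.14, 3.14].

### API

Orientations are given as [roll, pitch, yaw] about the fixed x, y, z axes, in that order (R = Rz(yaw) Ry(pitch) Rx(roll)).
In Python, from cell import state, read_camera, job_done gives the robot as it stands.
- The arm moves only by the tool carry_out, never from a script. Its argument "moves" is a list of rows, each an object with "slide": the shift along the tool's x, y, z as a fraction of full scale, a list of three; "spin": the turn about the tool's z as a fraction of full scale. A call has 1 to 12 rows; each row shifts and turns the commanded pose from where the row before left it, along the tool's axes as they then stand; what a row does not reach is not made up. Full scale, the value 1, is 0.4 m for a shift and 30 degrees for a turn. A row lasts 1/12 s, in which the tool goes at most 41.7 mm and 7.16 degrees, less where a joint would pass 70% of its speed; a pose out of reach is approached as far as the arm can. A call with a number of a shift or a turn outside -1 to 1 is refused whole. A call with a gripper value outside its range is refused whole. "hand" is the closure, from 0 (fully open) to 1 (shut), set as the call begins (left out, the last holds). The fingers move at their own pace and stop on an object; the grip force is fixed at half the most. Time passes only in rows, so rows that do not move let the fingers close. It gives the time, the measured TCP pose, the force, the opening and the grip force at its end, in the units of the state.
- state(): the state, without advancing time (a new reading comes with each control period).
- read_camera(name): name is "side" or "top" or "wrist"; returns a dict with "color" (420x560x3 uint8, red, green, blue), "K" (3x3 intrinsics, pixels), "R" (3x3) and "t" (3): a world point X has camera coordinates R X + t. Camera axes: x right, y down, z forward; pixel columns grow to the right and rows downward; lengths in mm; the calibration is good to about 2 mm. A picture is of the moment at which its call begins. There is no depth.
- job_done(): hands the job in; it is judged then, once.
The state is a dict: "t": time; "joints": joint angles; "qvel": joint speeds; "tau": joint torques, N m; "eef_pos": TCP position; "tcp_rot": TCP orientation; "ft_force": force on the tool from outside, world axes, zero at the start; "moment": the same for the moment, N m; "opening": opening from 0.0 (shut) to 1.0 (fully open); "grip_force": force on a finger pad.
Only numpy, scipy, OpenCV 4.12 (cv2) and the standard library are available. Lean on these libraries where they do the work, as an engineer would, in place of code of your own. Each camera call takes 0.05 s, during which the arm holds its last target. There are 200 camera calls.

## Working session

There is one attempt and no reset: what is moved stays moved. The work goes in short steps, Python scripts to look and compute and a tool call to move; the robot and the scene stay as the last step left them, time stands still between calls to the robot, and variables do not carry over. Pictures are saved under pics/ and viewed, at most 14 in all, crops included, and the job is handed in when it is done.

Besides the shell and the picture viewer there is one more tool, called after "Request:" as name(argument=value, ...) on one line, values as JSON. carry_out: Moves the arm, as the interface text tells. Shift numbers are shares of 0.4 m and turn numbers shares of 30 degrees, none past 1 either way. Its arguments: {"type":"object","properties":{"moves":{"type":"array"},"hand":{"type":"number"}},"required":["moves"]}

```bash
ls; mkdir -p pics
python3 - <<'E'
from cell import state, read_camera
import cv2,numpy as np
print(state())
for n in("top","side"):
    r=read_camera(n); cv2.imwrite(f"pics/{n}0.png",r["color"][:,:,::-1]); print(n,r["K"].tolist(),r["R"].tolist(),r["t"])
E
```

```text
pics
{'t': 0.0, 'joints': array([ 1.12839614e+00,  4.91542496e-01,  1.55944305e+00, -1.69629597e-05,
        1.09173339e+00, -1.05605233e-01]), 'qvel': array([-0.00150464,  0.00029085,  0.00213235, -0.00028327, -0.0023479 ,
        0.0003469 ]), 'tau': array([-3.76758078e-03, -6.12649941e+01, -2.58173472e+01,  6.90589333e-02,
        4.82858322e-02, -1.31385350e-04]), 'eef_pos': array([206.41751446, 589.66397608, 214.07456514]), 'tcp_rot': array([-3.14047106e+00, -1.03759450e-04,  2.80480547e+00]), 'ft_force': array([-0.17074184, -0.81060555,  0.28232207]), 'moment': array([ 0.01222863,  0.06326194, -0.05011255]), 'grip_force': 0.0, 'opening': 1.0001048158141566}
top [[452.8238053731548, 0.0, 282.5354621818259], [0.0, 452.8238053731548, 219.0840608299898], [0.0, 0.0, 1.0]] [[-0.0014570946623035435, -0.9997646784686229, 0.02164404217506643], [-0.9966129711019696, -0.00032780012918729324, -0.0822342895535685], [0.08222203297444017, -0.021690556323116113, -0.9963779689756012]] [  68.0171348   541.77988493 1360.01929075]
side [[540.5847385706363, 0.0, 282.07110308528326], [0.0, 540.5847385706363, 212.08855440292473], [0.0, 0.0, 1.0]] [[0.9999143121749476, -0.0009993933744508869, -0.013052567585908179], [-0.012300435771336871, -0.4129312307607946, -0.910679141049256], [-0.004479686098022276, 0.9107616592035803, -0.41290814055574704]] [-557.63332047  137.24840953 1578.36774995]
```

View pics/top0.png

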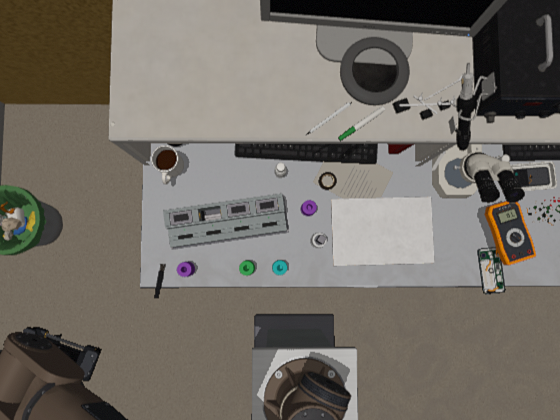

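View pics/side0.png

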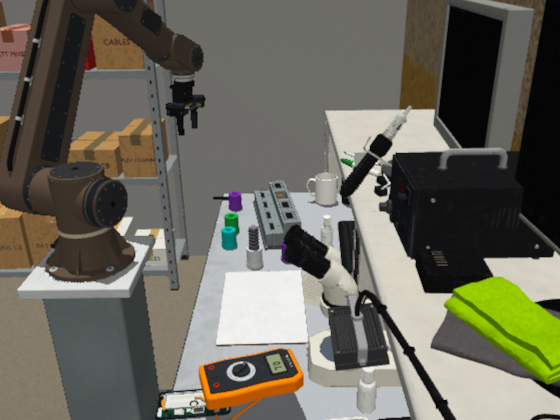

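Look-alikes for the pin's stand in the top view: purple (186,268), green (247,268), turquoise (280,267), purple (309,207). The aluminium one holding the pin is at (319,240), so I choose that one and check it with the dock in a close crop.

```bash
cat > h.py <<'E'
from cell import state, read_camera
import cv2,numpy as np
def ray(r,px,z):
    "pixel -> world point on plane z"
    K,R,t=np.array(r["K"]),np.array(r["R"]),np.array(r["t"])
    d=R.T@np.linalg.inv(K)@np.array([px[0],px[1],1.]); c=-R.T@t
    return c+d*(z-c[2])/d[2]
def proj(r,X):
    p=np.array(r["K"])@(np.array(r["R"])@np.array(X,float)+np.array(r["t"])); return p[:2]/p[2]
def rel(X,yaw=None):
    "world XYZ target TCP -> slide in tool axes (fractions) from present TCP, tool down"
    from scipy.spatial.transform import Rotation as Ro
    s=state(); M=Ro.from_euler('xyz',s["tcp_rot"]).as_matrix()
    return M.T@(np.array(X)-s["eef_pos"])/400
E
python3 - <<'E'
from h import *
r=read_camera("top"); c=r["color"]
a=cv2.resize(c[180:290,150:350],(800,440),interpolation=cv2.INTER_CUBIC); cv2.imwrite("pics/crop1.png",a[:,:,::-1])
g=c.max(2)
m=((g<40)*255).astype(np.uint8)
n,l,s,ce=cv2.connectedComponentsWithStats(m[180:290,150:350])
for i in range(1,n):
    if s[i,4]>8: p=ce[i]+[150,180]; print(p.round(1),s[i,2:],ray(r,p,50).round(1))
w=((c.min(2)>225)*255).astype(np.uint8); w[:190]=0;w[275:]=0;w[:,:325]=0;w[:,445:]=0
cs,_=cv2.findContours(w,0,2); k=max(cs,key=cv2.contourArea); b=cv2.boxPoints(cv2.minAreaRect(k)); print([ray(r,p,6).round(0)[:2] for p in b])
E
```

```text
[325.9 184.8] [17 10 38] [643.3 -62.7  50. ]
[202.3 214.8] [ 4  9 26] [552.3 307.5  50. ]
[268.8 224. ] [13  4 27] [524.6 109.3  50. ]
[241. 228.] [13  3 24] [512.9 191.9  50. ]
[212.8 232.1] [13  4 27] [500.6 275.6  50. ]
[184.7 236.1] [13  4 25] [488.7 358.5  50. ]
[159.4 280.1] [ 7 20 80] [359.4 430.5  50. ]Traceback (most recent call last):
  File "<stdin>", line 10, in <module>
ValueError: max() iterable argument is empty
```

View pics/crop1.png

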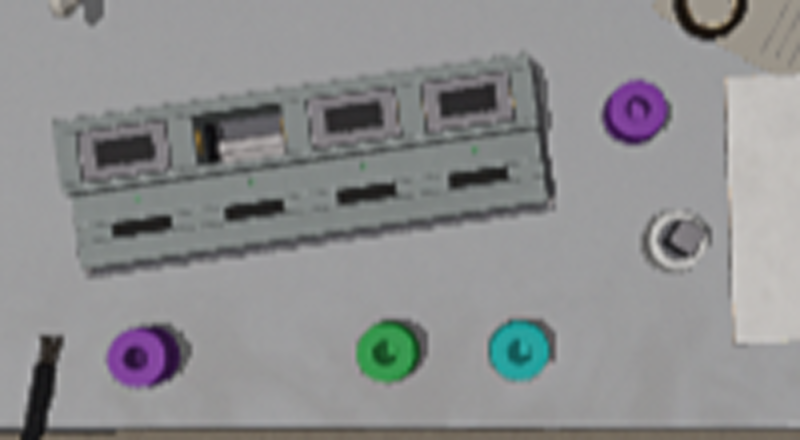

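The crop shows the pin (square handle, turned) in the aluminium stand at top pixel (320,240). The packs are in bays 1, 2 and 4; bay 3 (px 210,214) is empty.

Run:
```python
from h import *
r=read_camera("top"); c=r["color"]
print("pin top",ray(r,(321,239.2),121),"stand",ray(r,(319,240),56))
w=((c.min(2)>200)*255).astype(np.uint8); w[:190]=0;w[275:]=0;w[:,:325]=0;w[:,445:]=0
cs,_=cv2.findContours(w,0,2); k=max(cs,key=cv2.contourArea); b=cv2.boxPoints(cv2.minAreaRect(k)); print([ray(r,p,6).round(0)[:2] for p in b])
s=state()
print(rel([480,-5,260]))
for p,z in (((165,160),97),((281,170),96),((327,181),19)): print(ray(r,p,z).round())
```

```text
pin top [476.61750818 -38.75187873 121.        ] stand [476.71010799 -39.72556971  56.        ]Traceback (most recent call last):
  File "<stdin>", line 5, in <module>
ValueError: max() iterable argument is empty
```

Run:
```python
from h import *
r=read_camera("top"); c=r["color"]
print(c[230,380])
g=cv2.cvtColor(c,cv2.COLOR_RGB2GRAY); w=((c.min(2).astype(int)>np.median(c[215:250,350:420])-12)*255).astype(np.uint8); w[:190]=0;w[275:]=0;w[:,:325]=0;w[:,445:]=0
cs,_=cv2.findContours(w,0,2); k=max(cs,key=cv2.contourArea); b=cv2.boxPoints(cv2.minAreaRect(k)); print([ray(r,p,6).round(0)[:2] for p in b])
print(rel([477,-39,250])*400)
for p,z in (((165,160),97),((281,170),96),((327,181),19)): print(ray(r,p,z).round())
```

```text
[190 187 184]
[array([607., -84.]), array([ 615., -398.]), array([ 408., -398.]), array([401., -87.])]
[-463.12218069 -504.13051872  -35.41984854]
[707. 410.  97.]
[679.  74.  96.]
[660. -70.  19.]
```

Request:
carry_out(moves=[{"slide":[-0.068,-0.074,-0.005],"spin":0},{"slide":[-0.068,-0.074,-0.005],"spin":0},{"slide":[-0.068,-0.074,-0.005],"spin":0},{"slide":[-0.068,-0.074,-0.005],"spin":0},{"slide":[-0.068,-0.074,-0.005],"spin":0},{"slide":[-0.068,-0.074,-0.005],"spin":0},{"slide":[-0.068,-0.074,-0.005],"spin":0},{"slide":[-0.068,-0.074,-0.005],"spin":0},{"slide":[-0.068,-0.074,-0.005],"spin":0},{"slide":[-0.068,-0.074,-0.005],"spin":0},{"slide":[-0.068,-0.074,-0.005],"spin":0},{"slide":[-0.068,-0.074,-0.005],"spin":0}])

```text
t: 1.25
eef_pos: [397.5, 144.9, 239.0]
tcp_rot: [3.141, 0.001, 2.805]
ft_force: [0.9, -0.7, -0.1]
opening: 1.001
grip_force: 0.0
```

Request:
carry_out(moves=[{"slide":[-0.068,-0.074,-0.005],"spin":0},{"slide":[-0.068,-0.074,-0.005],"spin":0},{"slide":[-0.068,-0.074,-0.005],"spin":0},{"slide":[-0.068,-0.074,-0.005],"spin":0},{"slide":[-0.068,-0.074,-0.005],"spin":0},{"slide":[0,0,0],"spin":0},{"slide":[0,0,0],"spin":0}])

```text
t: 1.83
eef_pos: [476.9, -39.5, 248.3]
tcp_rot: [3.142, -0.0, 2.801]
ft_force: [-0.6, -0.1, -0.8]
opening: 1.001
grip_force: 0.0
```

Run:
```python
from h import *
s=state(); print(s["t"],s["eef_pos"],s["tcp_rot"],s["joints"])
r=read_camera("wrist"); cv2.imwrite("pics/w1.png",r["color"][:,:,::-1]); print(proj(r,[477,-39,56]),proj(r,[477,-39,121]), -r["R"].T@r["t"])
```

```text
1.8333 [476.9391023  -39.46527952 248.33670072] [ 3.14150563e+00 -4.15338459e-04  2.80132344e+00] [-2.20777957e-01  2.44342800e-01  1.85917882e+00  1.57739354e-04
  1.03847304e+00 -1.45138513e+00]
[279.50624014 190.58493226] [279.44084661 206.20203262] [396.99427691 -10.44437041 418.59283249]
```

View pics/w1.png

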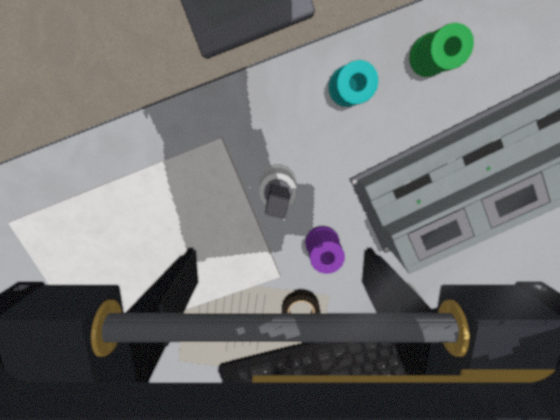

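The wrist view shows the pin in the light stand at about (278,195), turquoise at (354,82), purple at (325,250), and the dock on the right. I'll zoom in to get the handle's yaw.

Run:
```python
from h import *
r=read_camera("wrist"); c=r["color"]
a=cv2.resize(c[160:230,240:320],(800,700),interpolation=cv2.INTER_CUBIC)[:600]; cv2.imwrite("pics/w1c.png",a[:,:,::-1])
```

```text
(no output)
```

View pics/w1c.png

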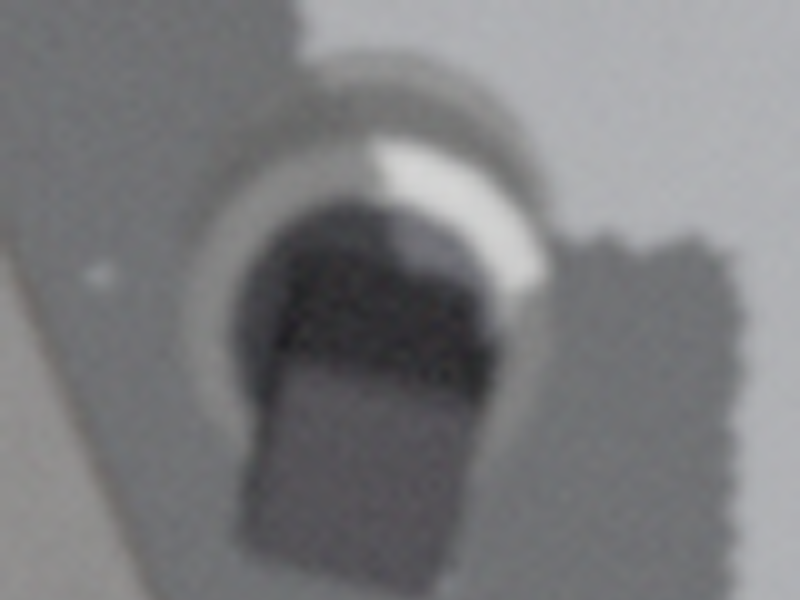

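Run:
```python
from h import *
r=read_camera("wrist")
P=[ray(r,p,121)[:2] for p in ((267.8,196),(288.5,200),(283.8,219.7),(264,215))]
P=np.array(P); print(P, P.mean(0)); e=[P[(i+1)%4]-P[i] for i in range(4)]
print([(np.hypot(*v).round(1), (np.degrees(np.arctan2(v[1],v[0]))%90).round(1)) for v in e])
print(ray(r,(240+37,160+33),56))
print(np.degrees(state()["tcp_rot"][2])%90)
```

```text
[[463.17547332 -44.00675898]
 [473.29065175 -26.82790048]
 [490.39218813 -37.4227392 ]
 [479.64384315 -53.82659859]] [476.62553909 -40.52099932]
[(np.float64(19.9), np.float64(59.5)), (np.float64(20.1), np.float64(58.2)), (np.float64(19.6), np.float64(56.8)), (np.float64(19.2), np.float64(59.2))]
[477.94110879 -40.56593765  56.        ]
70.74277920103268
```

Request:
carry_out(moves=[{"slide":[0,0,0],"spin":0.2},{"slide":[0,0,0],"spin":0.2},{"slide":[0,-0.0025,0.09],"spin":0},{"slide":[0,0,0.09],"spin":0},{"slide":[0,0,0.09],"spin":0},{"slide":[0,0,0.08],"spin":0},{"slide":[0,0,0.07],"spin":0},{"slide":[0,0,0],"spin":0},{"slide":[0,0,0],"spin":0}])

```text
t: 2.73
eef_pos: [475.6, -37.5, 80.5]
tcp_rot: [-3.141, -0.002, 2.597]
ft_force: [-0.3, -0.9, 1.7]
opening: 1.002
grip_force: 0.0
```

Request:
carry_out(hand=1, moves=[{"slide":[0,0,0],"spin":0},{"slide":[0,0,0],"spin":0},{"slide":[0,0,0],"spin":0},{"slide":[0,0,0],"spin":0},{"slide":[0,0,0],"spin":0},{"slide":[0,0,0],"spin":0},{"slide":[0,0,0],"spin":0},{"slide":[0,0,0],"spin":0},{"slide":[0,0,0],"spin":0},{"slide":[0,0,0],"spin":0}])

```text
t: 3.57
eef_pos: [476.1, -38.7, 80.6]
tcp_rot: [3.142, -0.0, 2.595]
ft_force: [0.2, 0.6, -0.1]
opening: 0.356
grip_force: 0.0
```

Request:
carry_out(moves=[{"slide":[0,0,0],"spin":0},{"slide":[0,0,0],"spin":0},{"slide":[0,0,0],"spin":0},{"slide":[0,0,0],"spin":0},{"slide":[0,0,0],"spin":0},{"slide":[0,0,0],"spin":0}])

```text
t: 4.07
eef_pos: [476.1, -38.7, 80.6]
tcp_rot: [3.142, -0.0, 2.595]
ft_force: [-0.4, 0.8, -0.8]
opening: 0.21
grip_force: 30.0
```

Request:
carry_out(moves=[{"slide":[0,0,-0.06],"spin":0},{"slide":[0,0,-0.06],"spin":0},{"slide":[0,0,-0.065],"spin":0},{"slide":[0,0,-0.065],"spin":0},{"slide":[0,0,0],"spin":-0.22},{"slide":[0,0,0],"spin":-0.22},{"slide":[0,0,0],"spin":-0.22},{"slide":[0,0,0],"spin":-0.22},{"slide":[0,0,0],"spin":-0.22},{"slide":[0,0,0],"spin":-0.22},{"slide":[0,0,0],"spin":0},{"slide":[0,0,0],"spin":0}])

```text
t: 5.07
eef_pos: [476.1, -38.7, 180.6]
tcp_rot: [3.141, -0.0, -3.0]
ft_force: [-1.3, 0.8, -0.8]
opening: 0.213
grip_force: 30.0
```

Run:
```python
from h import *
s=state(); print(s["t"],s["eef_pos"],s["tcp_rot"],s["joints"])
X=s["eef_pos"]
for n in("wrist","top","side"):
    r=read_camera(n); c=r["color"]; print(n,proj(r,X+[0,0,-74]).round(1))
    if n=="wrist": cv2.imwrite("pics/w2.png",c[:,:,::-1])
    if n=="wrist":
      g=c.max(2); m=((g<45)*255).astype(np.uint8); k,l,st,ce=cv2.connectedComponentsWithStats(m)
      for i in range(1,k):
        if 60<st[i,4]<3000: print(ce[i].round(1),st[i,2:],ray(r,ce[i],50).round(1))
```

```text
5.0667 [476.05225846 -38.65075936 180.57722891] [ 3.14143170e+00 -9.49130362e-05 -3.00030887e+00] [-2.19497504e-01  3.27461185e-01  1.95082188e+00  1.54042621e-04
  8.63455216e-01 -1.93167771e+00]
wrist [278.4 224.3]
top [320.4 239.6]
side [252.1 230.3]
```

View pics/w2.png

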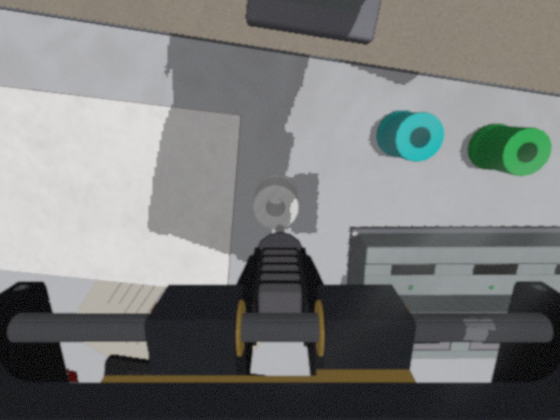

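The wrist view shows the pin held with its shank straight at (279,230), the empty stand at (276,207), and bands 1 and 2 at (413,269) and (495,268).

Run:
```python
from h import *
r=read_camera("wrist"); c=r["color"]; g=c.max(2)
sub=g[255:285,380:530]; print(sub.min(),np.median(sub))
m=((sub<60)*255).astype(np.uint8); k,l,st,ce=cv2.connectedComponentsWithStats(m)
for i in range(1,k):
    if st[i,4]>60: p=ce[i]+[380,255]; print(p.round(1),st[i,2:],ray(r,p,50).round(1))
print("stand",ray(r,(276,207.5),56))
print(rel([524.6,109.3,180])*400)
# shank tip crop
a=cv2.resize(c[180:280,220:340],(720,600),interpolation=cv2.INTER_CUBIC); cv2.imwrite("pics/w2c.png",a[:,:,::-1])
```

```text
43 147.0
[494.5 269.2] [ 42   9 297] [512.  189.7  50. ]
stand [477.24682389 -40.98702876  56.        ]
[-69.03539195 139.56248702   0.60844748]
```

View pics/w2c.png

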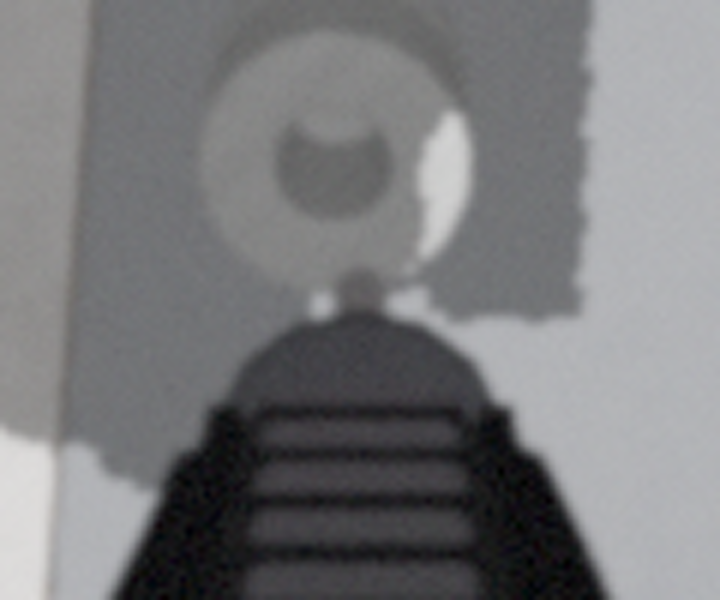

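Run:
```python
from h import *
r=read_camera("wrist"); X=state()["eef_pos"]
# disc of the tip: far (upper) edge seen at (280.2,224.7)
for z in (-74,): 
    e=ray(r,(280.2,224.7),X[2]+z); print(e, X, "edge; centre = edge moved 3.5 mm", e+[3.5*.99,.5,0]-X)
    print(proj(r,X+[0,0,z]), proj(r,X+[-3.5,0,z]))
c=r["color"]; g=c.max(2); sub=g[255:285,380:450]
m=((sub<75)*255).astype(np.uint8); k,l,st,ce=cv2.connectedComponentsWithStats(m)
for i in range(1,k):
    if st[i,4]>60: p=ce[i]+[380,255]; print(p.round(1),st[i,2:],ray(r,p,50).round(1))
```

```text
[476.26498842 -37.19121804 106.60600614] [476.12278705 -38.66616592 180.60600614] edge; centre = edge moved 3.5 mm [  3.60720136   1.97494788 -74.        ]
[278.38947604 224.2803364 ] [279.02017719 220.14451513]
[411.4 269.6] [ 41   8 292] [524.5 105.6  50. ]
```

Request:
carry_out(moves=[{"slide":[-0.0417,0.086,0],"spin":0},{"slide":[-0.0417,0.086,0],"spin":0},{"slide":[-0.0417,0.086,0],"spin":0},{"slide":[-0.0417,0.086,0],"spin":0},{"slide":[0,0,0.055],"spin":0},{"slide":[0,0,0.05],"spin":0},{"slide":[0,0,0],"spin":0},{"slide":[0,0,0],"spin":0},{"slide":[0,0,0],"spin":0}])

```text
t: 6.07
eef_pos: [522.7, 106.8, 139.5]
tcp_rot: [3.142, 0.001, -2.998]
ft_force: [0.0, -0.6, -0.2]
opening: 0.21
grip_force: 30.0
```

Run:
```python
from h import *
r=read_camera("wrist"); X=state()["eef_pos"]; print(X,state()["tcp_rot"]); c=r["color"]
print(proj(r,X+[0,0,-74]),proj(r,[524.6,109.3,50]),proj(r,[524.5,105.6,50]))
a=cv2.resize(c[180:280,220:340],(720,600),interpolation=cv2.INTER_CUBIC); cv2.imwrite("pics/w3c.png",a[:,:,::-1])
```

```text
[522.8304405  106.79841987 139.74827376] [-3.14157434e+00  1.53513822e-03 -2.99771916e+00]
[278.30493104 224.48182053] [281.0243845  220.69868341] [276.69309764 219.98189266]
```

View pics/w3c.png

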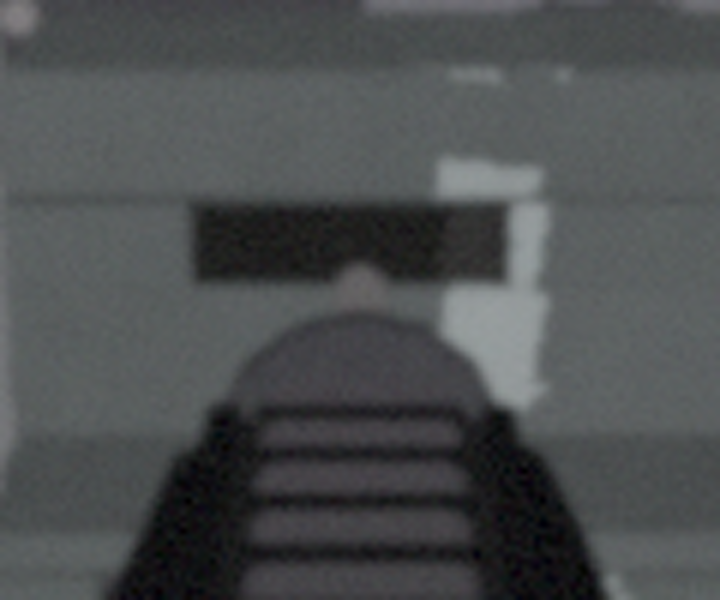

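The crop shows the band centre at wrist pixel (278.3,220.5) and the tip disc at about (280.2,228).

Run:
```python
from h import *
r=read_camera("wrist"); X=state()["eef_pos"]
e=ray(r,(280.2,224.7),X[2]-74)+[3.46,.5,0]; b=ray(r,(278.3,220.5),50); print(e-X,b,b-e)
d=(b-e)[:2]; print("tool x,y:",-(d[0]*.99+d[1]*.1426), -.1426*d[0]+.99*d[1])
```

```text
[  3.70665254   1.9979474  -74.        ] [525.05279143 106.95206284  50.        ] [ -1.47115764  -1.80866604 -15.7910591 ]
tool x,y: 1.7143618410242463 -1.5807922987598817
```

Request:
carry_out(moves=[{"slide":[0.0043,-0.02,0],"spin":0},{"slide":[0,-0.024,0],"spin":0},{"slide":[0,0,0.032],"spin":0},{"slide":[0,0,0],"spin":0},{"slide":[0,0,0],"spin":0}])

```text
t: 6.58
eef_pos: [523.1, 88.7, 125.9]
tcp_rot: [3.141, -0.001, -2.998]
ft_force: [0.6, -0.2, -1.2]
opening: 0.208
grip_force: 30.0
```

Request:
carry_out(moves=[{"slide":[0,0,0.005],"spin":0},{"slide":[0,0,0.005],"spin":0},{"slide":[0,0,0],"spin":0},{"slide":[0,0,0],"spin":0}])

```text
t: 6.92
eef_pos: [524.1, 89.3, 124.0]
tcp_rot: [-3.141, 0.003, -2.996]
ft_force: [-3.6, -2.0, 19.1]
opening: 0.207
grip_force: 30.0
```

Request:
carry_out(moves=[{"slide":[0,0,-0.01],"spin":0},{"slide":[0,0.01,0],"spin":0},{"slide":[0,0,0.0085],"spin":0},{"slide":[0,0,0],"spin":0},{"slide":[0,0,0],"spin":0}])

```text
t: 7.33
eef_pos: [523.3, 93.9, 123.6]
tcp_rot: [3.141, 0.003, -2.996]
ft_force: [-2.3, 1.7, 16.9]
opening: 0.211
grip_force: 30.0
```

Request:
carry_out(moves=[{"slide":[0,0,-0.01],"spin":0},{"slide":[0,0.01,0],"spin":0},{"slide":[0,0,0.01],"spin":0},{"slide":[0,0,0],"spin":0},{"slide":[0,0,0],"spin":0}])

```text
t: 7.75
eef_pos: [522.6, 98.0, 123.2]
tcp_rot: [3.141, 0.002, -2.997]
ft_force: [-1.8, 1.6, 15.7]
opening: 0.207
grip_force: 30.0
```

Request:
carry_out(moves=[{"slide":[0,0,-0.01],"spin":0},{"slide":[0,0.01,0],"spin":0},{"slide":[0,0,0.01],"spin":0},{"slide":[0,0,0],"spin":0},{"slide":[0,0,0],"spin":0}])

```text
t: 8.17
eef_pos: [521.7, 101.8, 122.6]
tcp_rot: [3.141, 0.001, -2.997]
ft_force: [-2.3, 1.4, 11.3]
opening: 0.208
grip_force: 30.0
```

Request:
carry_out(moves=[{"slide":[0,0,-0.01],"spin":0},{"slide":[0,0.01,0],"spin":0},{"slide":[0,0,0.01],"spin":0},{"slide":[0,0,0],"spin":0},{"slide":[0,0,0],"spin":0}])

```text
t: 8.58
eef_pos: [520.7, 105.4, 121.8]
tcp_rot: [3.141, -0.001, -2.997]
ft_force: [1.2, 0.1, -0.7]
opening: 0.209
grip_force: 30.0
```

Request:
carry_out(moves=[{"slide":[0,0,-0.01],"spin":0},{"slide":[0,0.01,0],"spin":0},{"slide":[0,0,0.01],"spin":0},{"slide":[0,0,0],"spin":0},{"slide":[0,0,0],"spin":0}])

```text
t: 9.0
eef_pos: [520.1, 109.3, 122.2]
tcp_rot: [3.142, -0.0, -2.997]
ft_force: [0.7, -0.5, -0.3]
opening: 0.207
grip_force: 30.0
```

Request:
carry_out(moves=[{"slide":[0,0,-0.01],"spin":0},{"slide":[0,0.01,0],"spin":0},{"slide":[0,0,0.01],"spin":0},{"slide":[0,0,0],"spin":0},{"slide":[0,0,0],"spin":0}])

```text
t: 9.42
eef_pos: [520.1, 113.6, 123.1]
tcp_rot: [3.141, 0.002, -2.997]
ft_force: [-1.2, 1.7, 9.4]
opening: 0.209
grip_force: 30.0
```

Request:
carry_out(moves=[{"slide":[0,0,-0.01],"spin":0},{"slide":[0,0.01,0],"spin":0},{"slide":[0,0,0.01],"spin":0},{"slide":[0,0,0],"spin":0},{"slide":[0,0,0],"spin":0}])

```text
t: 9.83
eef_pos: [519.5, 117.6, 123.0]
tcp_rot: [3.141, 0.002, -2.997]
ft_force: [-1.3, 2.4, 11.4]
opening: 0.209
grip_force: 30.0
```

Request:
carry_out(moves=[{"slide":[0,0,-0.01],"spin":0},{"slide":[0,0.01,0],"spin":0},{"slide":[0,0,0.01],"spin":0},{"slide":[0,0,0],"spin":0},{"slide":[0,0,0],"spin":0}])

```text
t: 10.25
eef_pos: [518.9, 121.6, 122.8]
tcp_rot: [3.141, 0.001, -2.997]
ft_force: [-1.6, 1.9, 11.2]
opening: 0.207
grip_force: 30.0
```

Request:
carry_out(moves=[{"slide":[0,0,-0.01],"spin":0},{"slide":[0,-0.0355,0],"spin":0},{"slide":[0,0,0],"spin":0},{"slide":[0,0,0.015],"spin":0},{"slide":[0,0,0.015],"spin":0},{"slide":[0,0,0],"spin":0},{"slide":[0,0,0],"spin":0}])

```text
t: 10.83
eef_pos: [520.6, 107.4, 113.8]
tcp_rot: [3.141, -0.0, -2.996]
ft_force: [2.3, 0.0, -2.2]
opening: 0.207
grip_force: 30.0
```

Request:
carry_out(moves=[{"slide":[0,0,0.02],"spin":0},{"slide":[0,0,0.02],"spin":0},{"slide":[0,0,0],"spin":0},{"slide":[0,0,0],"spin":0}])

```text
t: 11.17
eef_pos: [521.2, 107.4, 97.4]
tcp_rot: [3.141, 0.001, -2.997]
ft_force: [8.0, 2.5, -16.1]
opening: 0.209
grip_force: 30.0
```

Request:
carry_out(moves=[{"slide":[0,0,0],"spin":0},{"slide":[0,0,0],"spin":0},{"slide":[0,0,0],"spin":0}])

```text
t: 11.42
eef_pos: [521.2, 107.4, 97.3]
tcp_rot: [3.141, 0.001, -2.997]
ft_force: [8.0, 1.3, -14.6]
opening: 0.208
grip_force: 30.0
```

Run:
```python
from h import *
s=state(); print(s)
r=read_camera("wrist"); c=r["color"]; cv2.imwrite("pics/w4.png",c[:,:,::-1])
```

```text
{'t': 11.4167, 'joints': array([ 7.88551734e-02,  5.16434331e-01,  1.90687881e+00,  4.85819015e-04,
        7.17189228e-01, -1.63715886e+00]), 'qvel': array([ 0.00112688,  0.00094802, -0.00081688,  0.00117564, -0.00069006,
       -0.000257  ]), 'tau': array([-2.37857401e-01, -6.19448590e+01, -1.62437385e+01, -3.37177059e-01,
        2.49643475e+00,  1.20949029e-03]), 'eef_pos': array([521.23251103, 107.37978587,  97.28521988]), 'tcp_rot': array([ 3.14134594e+00,  1.10902676e-03, -2.99674105e+00]), 'ft_force': array([  7.95153563,   1.25078463, -14.64597304]), 'moment': array([ 0.5770364 , -1.73913875, -0.00422518]), 'grip_force': 29.997607469558716, 'opening': 0.20817771825418518}
```

View pics/w4.png

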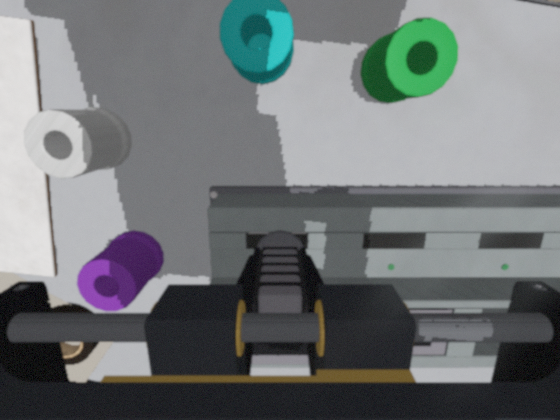

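The pin is down in the hole at the image centre (280,245), but I can't see pack 1 behind the gripper. I'll ease the side force by moving toward +x.

Request:
carry_out(moves=[{"slide":[-0.004,0,0],"spin":0},{"slide":[0,0,0],"spin":0},{"slide":[0,0,0],"spin":0}])

```text
t: 11.72
eef_pos: [521.6, 107.5, 97.3]
tcp_rot: [3.141, -0.002, -2.997]
ft_force: [4.6, 2.1, -19.8]
opening: 0.206
grip_force: 30.0
```

Request:
carry_out(moves=[{"slide":[0,0,0.005],"spin":0},{"slide":[0,0,0],"spin":0},{"slide":[0,0,0],"spin":0}])

```text
t: 11.97
eef_pos: [522.0, 107.4, 96.8]
tcp_rot: [3.141, 0.0, -2.997]
ft_force: [0.2, 2.1, -1.0]
opening: 0.208
grip_force: 30.0
```

Run:
```python
from h import *
r=read_camera("side"); c=r["color"]; print(proj(r,[570,100,100]))
a=cv2.resize(c[170:250,220:320],(800,640),interpolation=cv2.INTER_CUBIC)[:600]; cv2.imwrite("pics/s1.png",a[:,:,::-1])
```

```text
[285.70004535 211.38227045]
```

View pics/s1.png

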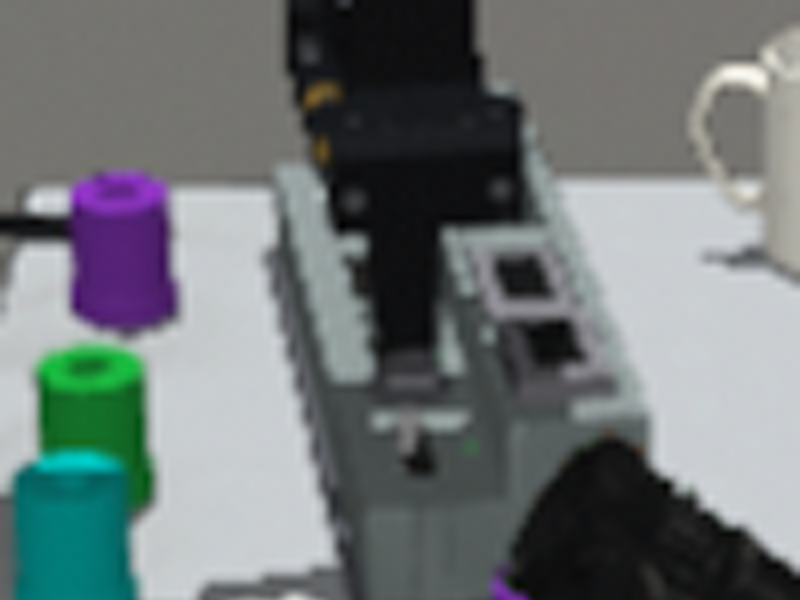

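The side view shows pack 1 partly raised (crop 550,370). Pressing on to the stop.

Request:
carry_out(moves=[{"slide":[0,0,0.01],"spin":0},{"slide":[0,0,0],"spin":0},{"slide":[0,0,0],"spin":0}])

```text
t: 12.27
eef_pos: [522.2, 107.4, 92.0]
tcp_rot: [3.141, 0.0, -2.997]
ft_force: [3.0, 3.0, -12.6]
opening: 0.207
grip_force: 30.0
```

Request:
carry_out(moves=[{"slide":[0,0,0.008],"spin":0},{"slide":[0,0,0],"spin":0},{"slide":[0,0,0],"spin":0}])

```text
t: 12.52
eef_pos: [522.4, 107.4, 88.9]
tcp_rot: [3.141, 0.001, -2.997]
ft_force: [4.3, 3.4, -10.5]
opening: 0.205
grip_force: 30.0
```

Request:
carry_out(moves=[{"slide":[0,0,-0.03],"spin":0},{"slide":[0,0,-0.035],"spin":0},{"slide":[0,0,-0.04],"spin":0},{"slide":[0,0,0],"spin":0},{"slide":[0,0,0],"spin":0}])

```text
t: 12.93
eef_pos: [522.2, 107.1, 131.6]
tcp_rot: [-3.141, 0.001, -2.997]
ft_force: [-0.5, 0.5, -0.5]
opening: 0.208
grip_force: 30.0
```

Run:
```python
from h import *
r=read_camera("side"); c=r["color"]; r2=read_camera("wrist")["color"]
a=cv2.resize(c[180:240,240:320],(400,300),interpolation=cv2.INTER_CUBIC)
b=cv2.resize(r2[180:280,220:340],(400,300),interpolation=cv2.INTER_CUBIC)
cv2.imwrite("pics/s2.png",np.hstack([a,b])[:,:,::-1])
```

```text
(no output)
```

View pics/s2.png

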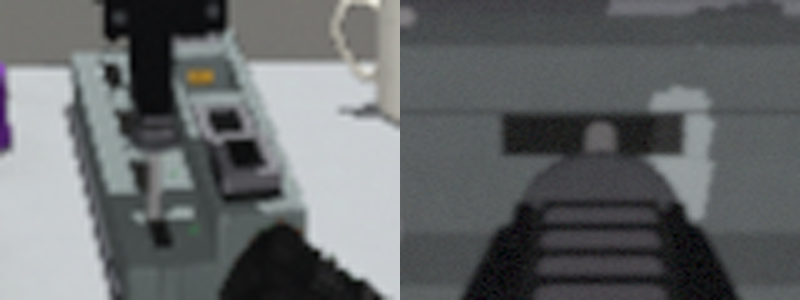

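Pack 1 now stands proud in the side crop (250,165). In the wrist crop the pin tip shows at about wrist px (280,220). I'll check the tip numerically.

Run:
```python
from h import *
r=read_camera("wrist"); c=r["color"]; g=c.mean(2).astype(int); print(state()["eef_pos"])
for y in range(214,236): print(y,g[y,270:292:2])
```

```text
[521.62766522 107.15323267 130.42202207]
214 [94 94 94 94 92 90 91 92 94 93 92]
215 [89 93 92 93 91 90 90 91 92 93 90]
216 [86 90 87 88 87 84 85 85 88 87 86]
217 [82 81 80 76 79 77 77 77 81 76 77]
218 [63 66 63 67 63 64 59 63 63 64 62]
219 [47 46 46 45 53 53 43 43 47 44 43]
220 [34 39 35 40 61 60 49 36 35 28 29]
221 [37 29 31 49 78 86 71 40 33 31 29]
222 [25 27 37 64 94 99 87 49 32 26 36]
223 [ 33  30  33  77  96 102  94  63  31  24  29]
224 [30 32 39 81 99 98 97 69 31 31 30]
225 [ 32  30  40  81 100 101  98  73  34  31  34]
226 [ 29  21  43  86  97 100  97  74  31  26  26]
227 [ 33  36  43  86  98 101  98  77  35  30  31]
228 [34 28 46 88 97 99 98 72 36 32 24]
229 [29 28 47 80 88 89 91 71 37 34 32]
230 [33 35 46 73 76 73 72 60 39 34 31]
231 [43 42 47 63 61 63 59 58 47 37 37]
232 [51 53 56 59 63 64 60 55 54 49 54]
233 [58 64 64 62 67 67 66 59 62 57 59]
234 [61 64 66 68 66 70 66 67 64 65 61]
235 [66 69 70 68 67 68 69 67 70 67 63]
```

```bash
cat >> h.py <<'E'
def tip(zoff=73,edge=(280.2,220.7)):
    r=read_camera("wrist"); X=state()["eef_pos"]; return r,X,ray(r,edge,X[2]-zoff)+[3.46,.5,0]
def bandline(r,z=50):
    "dark band pixels -> rays to deck"
    m=((r["color"].max(2)<50)*255).astype(np.uint8); m[:195]=0; m[250:]=0
    k,l,st,ce=cv2.connectedComponentsWithStats(m)
    for i in range(1,k):
        if st[i,4]>60 and st[i,3]<30:
            x,y,w,h=st[i,:4]; p=(x+(w-1)/2,y+(h-1)/2); print(st[i],ray(r,p,z).round(1))
E
python3 - <<'E'
from h import *
r,X,t=tip(); print(X,t-X); bandline(r)
E
```

```text
[521.66018692 107.17237115 130.39032282] [ -0.17272587   1.39118879 -73.        ]
[251 219  28  14 309] [526.4  96.4  50. ]
[281 219  22  13 178] [522.8 118.1  50. ]
[370 220  25  11  93] [512.  191.2  50. ]
[255 247  43   3  92] [544.7 108.5  50. ]
```

Request:
carry_out(moves=[{"slide":[-0.0072,0.083,0],"spin":0},{"slide":[0,0.083,0],"spin":0},{"slide":[0,0,0],"spin":0},{"slide":[0,0,0.012],"spin":0},{"slide":[0,0,0],"spin":0},{"slide":[0,0,0],"spin":0}])

```text
t: 13.63
eef_pos: [515.2, 172.6, 125.7]
tcp_rot: [-3.141, -0.001, -2.997]
ft_force: [0.4, -0.0, 0.5]
opening: 0.208
grip_force: 30.0
```

Run:
```python
from h import *
r,X,t=tip(); print(X,t); bandline(r)
```

```text
[515.40759262 172.54964961 126.00260334] [515.00038963 174.01334118  53.00260334]
[169 218  53  12 588] [524.8 106.6  50. ]
[280 218  17  12 122] [514.  180.2  50. ]
[315 218  13  12 129] [510.1 206.3  50. ]
```

Request:
carry_out(moves=[{"slide":[0,0,0.009],"spin":0},{"slide":[0,0,0],"spin":0},{"slide":[0,0,0],"spin":0}])

```text
t: 13.93
eef_pos: [515.5, 172.9, 122.7]
tcp_rot: [3.142, -0.0, -2.997]
ft_force: [0.8, -0.3, 0.4]
opening: 0.21
grip_force: 30.0
```

Request:
carry_out(moves=[{"slide":[0,0,-0.01],"spin":0},{"slide":[0,0.01,0],"spin":0},{"slide":[0,0,0.01],"spin":0},{"slide":[0,0,0],"spin":0},{"slide":[0,0,0],"spin":0}])

```text
t: 14.35
eef_pos: [514.7, 177.5, 122.6]
tcp_rot: [3.142, -0.0, -2.996]
ft_force: [-0.2, -0.3, -0.6]
opening: 0.208
grip_force: 30.0
```

Request:
carry_out(moves=[{"slide":[0,0,-0.01],"spin":0},{"slide":[0,0.01,0],"spin":0},{"slide":[0,0,0.01],"spin":0},{"slide":[0,0,0],"spin":0},{"slide":[0,0,0],"spin":0}])

```text
t: 14.77
eef_pos: [514.1, 181.4, 122.6]
tcp_rot: [3.142, -0.0, -2.997]
ft_force: [-0.5, -0.3, -0.3]
opening: 0.205
grip_force: 30.0
```

Request:
carry_out(moves=[{"slide":[0,0,-0.01],"spin":0},{"slide":[0,0.01,0],"spin":0},{"slide":[0,0,0.01],"spin":0},{"slide":[0,0,0],"spin":0},{"slide":[0,0,0],"spin":0}])

```text
t: 15.18
eef_pos: [513.5, 185.3, 122.6]
tcp_rot: [3.142, -0.0, -2.997]
ft_force: [-1.0, 0.1, -1.2]
opening: 0.211
grip_force: 30.0
```

Request:
carry_out(moves=[{"slide":[0,0,-0.01],"spin":0},{"slide":[0,0.01,0],"spin":0},{"slide":[0,0,0.01],"spin":0},{"slide":[0,0,0],"spin":0},{"slide":[0,0,0],"spin":0}])

```text
t: 15.6
eef_pos: [513.0, 189.3, 122.6]
tcp_rot: [3.142, -0.0, -2.997]
ft_force: [0.1, -0.2, -0.9]
opening: 0.206
grip_force: 30.0
```

Request:
carry_out(moves=[{"slide":[0,0,-0.01],"spin":0},{"slide":[0,0.01,0],"spin":0},{"slide":[0,0,0.01],"spin":0},{"slide":[0,0,0],"spin":0},{"slide":[0,0,0],"spin":0}])

```text
t: 16.02
eef_pos: [512.4, 193.3, 122.6]
tcp_rot: [3.142, -0.0, -2.997]
ft_force: [0.3, 0.2, -0.5]
opening: 0.211
grip_force: 30.0
```

Request:
carry_out(moves=[{"slide":[0,0,-0.01],"spin":0},{"slide":[0,0.01,0],"spin":0},{"slide":[0,0,0.01],"spin":0},{"slide":[0,0,0],"spin":0},{"slide":[0,0,0],"spin":0}])

```text
t: 16.43
eef_pos: [511.7, 197.2, 122.5]
tcp_rot: [-3.142, -0.0, -2.996]
ft_force: [0.4, 0.1, -0.7]
opening: 0.21
grip_force: 30.0
```

Request:
carry_out(moves=[{"slide":[0,0,-0.01],"spin":0},{"slide":[0,0.01,0],"spin":0},{"slide":[0,0,0.01],"spin":0},{"slide":[0,0,0],"spin":0},{"slide":[0,0,0],"spin":0}])

```text
t: 16.85
eef_pos: [511.2, 201.2, 122.6]
tcp_rot: [3.142, -0.0, -2.996]
ft_force: [0.4, -0.4, -0.3]
opening: 0.209
grip_force: 30.0
```

Request:
carry_out(moves=[{"slide":[0,0,-0.01],"spin":0},{"slide":[0,0.01,0],"spin":0},{"slide":[0,0,0.01],"spin":0},{"slide":[0,0,0],"spin":0},{"slide":[0,0,0],"spin":0}])

```text
t: 17.27
eef_pos: [510.7, 205.1, 122.6]
tcp_rot: [3.142, -0.0, -2.996]
ft_force: [-0.7, -0.1, 0.2]
opening: 0.209
grip_force: 30.0
```

Request:
carry_out(moves=[{"slide":[0,0,0.004],"spin":0},{"slide":[0,0,0],"spin":0},{"slide":[0,0,0],"spin":0}])

```text
t: 17.52
eef_pos: [510.9, 205.1, 122.2]
tcp_rot: [3.141, 0.001, -2.997]
ft_force: [-3.0, 0.3, 12.6]
opening: 0.21
grip_force: 30.0
```

Request:
carry_out(moves=[{"slide":[0,0,0.004],"spin":0},{"slide":[0,0,0],"spin":0},{"slide":[0,0,0],"spin":0}])

```text
t: 17.77
eef_pos: [511.6, 205.3, 121.7]
tcp_rot: [3.141, 0.003, -2.997]
ft_force: [-3.7, -1.4, 22.2]
opening: 0.21
grip_force: 30.0
```

Run:
```python
from h import *
r=read_camera("wrist"); print(state()["eef_pos"]); bandline(r); g=r["color"].mean(2).astype(int)
for y in range(214,234): print(y,g[y,270:292:2])
```

```text
[511.63057873 205.25967518 121.744349  ]
[125 218  55  12 574] [525.  106.7  50. ]
[232 218  44  12 447] [513.3 185.8  50. ]
[339 218  18  12 172] [502.5 258.9  50. ]
214 [108 112 112 110 111 113 112 111 112 113 114]
215 [101  99 101  98  98 100 100 100 100 104 107]
216 [ 84  82  82  82  82  83  85  83  85 104 114]
217 [ 65  65  59  61  63  63  63  59  68 106 119]
218 [ 45  44  45  48  56  60  54  47  57 106 122]
219 [ 39  41  41  52  74  84  69  39  56 109 119]
220 [ 39  44  38  66 102 113  92  56  51 108 120]
221 [ 43  44  47  84 116 124 115  71  58 109 119]
222 [ 43  42  52 103 123 127 124  85  59 108 120]
223 [ 37  40  58 106 124 128 125  94  66 109 120]
224 [ 44  40  56 111 128 129 126  98  63 109 119]
225 [ 42  38  59 111 128 129 127  95  63 105 120]
226 [ 42  39  61 113 127 129 125  95  63 108 119]
227 [ 40  41  63 114 126 129 124  96  65 109 118]
228 [ 40  40  66 110 121 120 120  94  64 104 120]
229 [ 53  43  63  98 103 100 107  85  69 105 118]
230 [ 62  54  66  85  87  83  87  77  71  96 110]
231 [ 73  70  74  82  80  78  82  77  75  84 100]
232 [74 80 80 84 89 88 83 83 82 77 84]
233 [82 82 92 89 87 92 89 91 83 83 79]
```

Request:
carry_out(moves=[{"slide":[0,0,-0.015],"spin":0},{"slide":[0,-0.01,0],"spin":0},{"slide":[0,0,0.01],"spin":0},{"slide":[0,0,0],"spin":0},{"slide":[0,0,0],"spin":0}])

```text
t: 18.23
eef_pos: [511.0, 200.5, 120.8]
tcp_rot: [-3.141, -0.002, -2.997]
ft_force: [0.5, -4.6, -2.4]
opening: 0.207
grip_force: 30.0
```

Request:
carry_out(moves=[{"slide":[0,0,-0.01],"spin":0},{"slide":[0,-0.01,0],"spin":0},{"slide":[0,0,0.01],"spin":0},{"slide":[0,0,0],"spin":0},{"slide":[0,0,0],"spin":0}])

```text
t: 18.65
eef_pos: [511.8, 197.2, 121.4]
tcp_rot: [3.141, -0.0, -2.997]
ft_force: [0.6, 1.1, -1.2]
opening: 0.21
grip_force: 30.0
```

Request:
carry_out(moves=[{"slide":[0,0,-0.01],"spin":0},{"slide":[0,-0.01,0],"spin":0},{"slide":[0,0,0.01],"spin":0},{"slide":[0,0,0],"spin":0},{"slide":[0,0,0],"spin":0}])

```text
t: 19.07
eef_pos: [513.0, 193.1, 121.9]
tcp_rot: [-3.142, 0.001, -2.997]
ft_force: [1.5, -1.9, 4.1]
opening: 0.205
grip_force: 30.0
```

Request:
carry_out(moves=[{"slide":[0,0,-0.01],"spin":0},{"slide":[0,-0.01,0],"spin":0},{"slide":[0,0,0.01],"spin":0},{"slide":[0,0,0],"spin":0},{"slide":[0,0,0],"spin":0}])

```text
t: 19.48
eef_pos: [513.4, 189.0, 122.0]
tcp_rot: [-3.141, 0.001, -2.997]
ft_force: [0.3, -1.8, 8.1]
opening: 0.209
grip_force: 30.0
```

Request:
carry_out(moves=[{"slide":[0,0,-0.01],"spin":0},{"slide":[0,-0.01,0],"spin":0},{"slide":[0,0,0.01],"spin":0},{"slide":[0,0,0],"spin":0},{"slide":[0,0,0],"spin":0}])

```text
t: 19.9
eef_pos: [514.1, 185.0, 121.9]
tcp_rot: [-3.141, 0.001, -2.997]
ft_force: [-0.3, -1.5, 8.7]
opening: 0.206
grip_force: 30.0
```

Request:
carry_out(moves=[{"slide":[0,0,-0.01],"spin":0},{"slide":[0,-0.01,0],"spin":0},{"slide":[0,0,0.01],"spin":0},{"slide":[0,0,0],"spin":0},{"slide":[0,0,0],"spin":0}])

```text
t: 20.32
eef_pos: [514.6, 181.0, 121.8]
tcp_rot: [-3.141, 0.001, -2.997]
ft_force: [-1.4, -1.4, 8.3]
opening: 0.206
grip_force: 30.0
```

Request:
carry_out(moves=[{"slide":[0,0,-0.01],"spin":0},{"slide":[0,-0.01,0],"spin":0},{"slide":[0,0,0.01],"spin":0},{"slide":[0,0,0],"spin":0},{"slide":[0,0,0],"spin":0}])

```text
t: 20.73
eef_pos: [515.2, 177.0, 121.7]
tcp_rot: [-3.141, 0.001, -2.997]
ft_force: [-0.6, -2.1, 7.4]
opening: 0.211
grip_force: 30.0
```

Request:
carry_out(moves=[{"slide":[0,0,-0.01],"spin":0},{"slide":[0,-0.01,0],"spin":0},{"slide":[0,0,0.01],"spin":0},{"slide":[0,0,0],"spin":0},{"slide":[0,0,0],"spin":0}])

```text
t: 21.15
eef_pos: [515.7, 173.1, 121.7]
tcp_rot: [-3.141, 0.001, -2.997]
ft_force: [-0.3, -0.6, 6.9]
opening: 0.211
grip_force: 30.0
```

Request:
carry_out(moves=[{"slide":[0,0,-0.01],"spin":0},{"slide":[0,0.063,0],"spin":0},{"slide":[0,0,0],"spin":0},{"slide":[0,0,0.015],"spin":0},{"slide":[0,0,0.018],"spin":0},{"slide":[0,0,0],"spin":0},{"slide":[0,0,0],"spin":0}])

```text
t: 21.73
eef_pos: [511.5, 197.8, 111.6]
tcp_rot: [-3.141, -0.002, -2.997]
ft_force: [-0.3, 0.2, -0.9]
opening: 0.211
grip_force: 30.0
```

Request:
carry_out(moves=[{"slide":[0,0,0.015],"spin":0},{"slide":[0,0,0.015],"spin":0},{"slide":[0,0,0],"spin":0},{"slide":[0,0,0],"spin":0}])

```text
t: 22.07
eef_pos: [511.6, 198.2, 100.0]
tcp_rot: [-3.142, -0.001, -2.997]
ft_force: [-0.8, 0.5, 0.8]
opening: 0.207
grip_force: 30.0
```

Request:
carry_out(moves=[{"slide":[0,0,0.012],"spin":0},{"slide":[0,0,0.012],"spin":0},{"slide":[0,0,0],"spin":0},{"slide":[0,0,0],"spin":0}])

```text
t: 22.4
eef_pos: [511.4, 198.3, 90.4]
tcp_rot: [-3.142, -0.001, -2.997]
ft_force: [-1.2, -0.4, -0.2]
opening: 0.213
grip_force: 30.0
```

Request:
carry_out(moves=[{"slide":[0,0,0.007],"spin":0},{"slide":[0,0,0],"spin":0},{"slide":[0,0,0],"spin":0}])

```text
t: 22.65
eef_pos: [511.5, 198.3, 87.9]
tcp_rot: [3.142, -0.001, -2.997]
ft_force: [-2.1, 0.6, 2.4]
opening: 0.211
grip_force: 30.0
```

Run:
```python
from h import *
r=read_camera("side"); c=r["color"]; r2=read_camera("wrist")["color"]
a=cv2.resize(c[170:240,240:310],(400,400),interpolation=cv2.INTER_CUBIC)
b=cv2.resize(r2[190:310,220:340],(400,400),interpolation=cv2.INTER_CUBIC)
cv2.imwrite("pics/s3.png",np.hstack([a,b])[:,:,::-1])
```

```text
(no output)
```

View pics/s3.png

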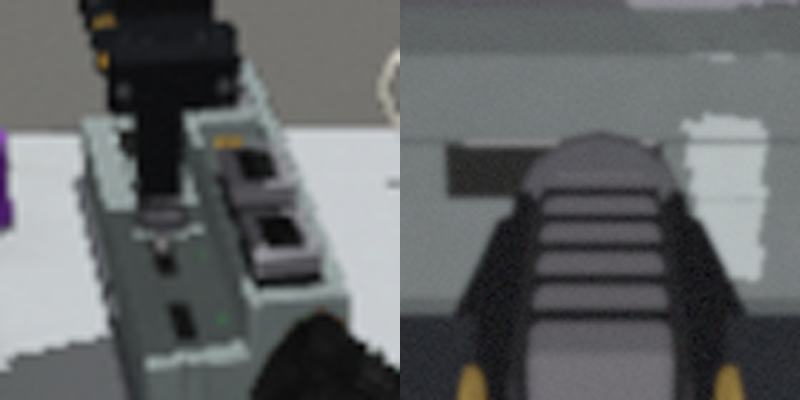

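Packs 1 and 2 both stand proud in the side crop (285,235 and 255,170). I'll lift and go to band 4.

Request:
carry_out(moves=[{"slide":[0,0,-0.03],"spin":0},{"slide":[0,0,-0.035],"spin":0},{"slide":[0,0,-0.035],"spin":0},{"slide":[0,0,0],"spin":0},{"slide":[0,0.089,0],"spin":0},{"slide":[0,0.089,0],"spin":0},{"slide":[0,0.089,0],"spin":0},{"slide":[0,0.088,0],"spin":0},{"slide":[0,0,0.005],"spin":0},{"slide":[0,0,0],"spin":0},{"slide":[0,0,0],"spin":0}])

```text
t: 23.67
eef_pos: [490.9, 338.6, 125.2]
tcp_rot: [-3.141, -0.001, -2.996]
ft_force: [-0.2, -0.0, -0.9]
opening: 0.209
grip_force: 30.0
```

Run:
```python
from h import *
r,X,t=tip(71.7,(280.2,219.3)); print(X,t); bandline(r); g=r["color"].mean(2).astype(int)
for y in range(214,234): print(y,g[y,270:292:2])
```

```text
[491.23824789 338.09446764 125.47343573] [489.19175685 339.68388977  53.77343573]
[ 96 218  22  12 191] [510.8 202.7  50. ]
[169 218  53  12 608] [500.4 272.6  50. ]
[284 218  13  12 108] [489.3 347.6  50. ]
[315 218  13  12 132] [485.7 372.1  50. ]
214 [115 116 114 115 114 116 117 115 117 115 119]
215 [110 111 111 108 110 111 109 109 108 108 109]
216 [110 103  93  95  95  94  92  92  95  96  91]
217 [111 102  68  66  67  72  68  68  65  66  68]
218 [117 103  56  46  50  56  54  51  45  43  44]
219 [117 103  50  44  76  82  61  45  45  39  41]
220 [114 102  54  72 100 109  90  56  40  39  35]
221 [116 101  57  90 117 120 110  68  39  40  41]
222 [118 102  57  99 122 125 119  78  44  42  42]
223 [118  96  57 105 122 123 122  86  48  41  39]
224 [116 101  62 105 121 124 124  90  46  47  37]
225 [119 100  58 107 124 125 122  94  44  43  41]
226 [114 103  64 108 121 124 121  92  47  41  41]
227 [116 104  65 108 119 124 122  92  48  44  42]
228 [115 104  67 110 119 117 117  91  44  41  45]
229 [115 100  70 101 101  95 104  88  45  44  43]
230 [109  94  69  84  85  87  88  80  58  49  58]
231 [95 79 68 80 80 74 78 74 69 64 79]
232 [80 74 76 80 84 80 83 76 74 77 81]
233 [79 82 83 87 88 86 88 83 82 78 80]
```

Request:
carry_out(moves=[{"slide":[-0.0025,0,0.011],"spin":0},{"slide":[0,0,0],"spin":0},{"slide":[0,0,0],"spin":0}])

```text
t: 23.97
eef_pos: [492.8, 338.1, 121.8]
tcp_rot: [3.141, 0.001, -2.998]
ft_force: [-0.8, -0.6, 2.3]
opening: 0.21
grip_force: 30.0
```

Request:
carry_out(moves=[{"slide":[0,0,-0.01],"spin":0},{"slide":[0,0.01,0],"spin":0},{"slide":[0,0,0.01],"spin":0},{"slide":[0,0,0],"spin":0},{"slide":[0,0,0],"spin":0}])

```text
t: 24.38
eef_pos: [492.1, 343.2, 121.7]
tcp_rot: [3.141, 0.001, -2.997]
ft_force: [1.0, 0.6, 3.5]
opening: 0.209
grip_force: 30.0
```

Request:
carry_out(moves=[{"slide":[0,0,-0.01],"spin":0},{"slide":[0,0.01,0],"spin":0},{"slide":[0,0,0.01],"spin":0},{"slide":[0,0,0],"spin":0},{"slide":[0,0,0],"spin":0}])

```text
t: 24.8
eef_pos: [490.7, 346.9, 121.0]
tcp_rot: [-3.141, -0.001, -2.997]
ft_force: [-0.3, -0.2, -1.0]
opening: 0.211
grip_force: 30.0
```

Request:
carry_out(moves=[{"slide":[0,0,-0.01],"spin":0},{"slide":[0,0.01,0],"spin":0},{"slide":[0,0,0.01],"spin":0},{"slide":[0,0,0],"spin":0},{"slide":[0,0,0],"spin":0}])

```text
t: 25.22
eef_pos: [490.3, 350.9, 121.3]
tcp_rot: [-3.141, -0.0, -2.996]
ft_force: [0.8, -1.2, -1.6]
opening: 0.204
grip_force: 30.0
```

Request:
carry_out(moves=[{"slide":[0,0,-0.01],"spin":0},{"slide":[0,0.01,0],"spin":0},{"slide":[0,0,0.01],"spin":0},{"slide":[0,0,0],"spin":0},{"slide":[0,0,0],"spin":0}])

```text
t: 25.63
eef_pos: [490.1, 355.1, 121.7]
tcp_rot: [3.141, 0.001, -2.997]
ft_force: [-0.4, 0.6, 1.8]
opening: 0.206
grip_force: 30.0
```

Request:
carry_out(moves=[{"slide":[0,0,-0.01],"spin":0},{"slide":[0,0.01,0],"spin":0},{"slide":[0,0,0.01],"spin":0},{"slide":[0,0,0],"spin":0},{"slide":[0,0,0],"spin":0}])

```text
t: 26.05
eef_pos: [489.5, 359.2, 121.8]
tcp_rot: [3.141, 0.001, -2.997]
ft_force: [-1.4, 0.5, 3.0]
opening: 0.211
grip_force: 30.0
```

Request:
carry_out(moves=[{"slide":[0,0,-0.01],"spin":0},{"slide":[0,0.01,0],"spin":0},{"slide":[0,0,0.01],"spin":0},{"slide":[0,0,0],"spin":0},{"slide":[0,0,0],"spin":0}])

```text
t: 26.47
eef_pos: [489.0, 363.2, 121.8]
tcp_rot: [3.141, 0.001, -2.997]
ft_force: [-1.0, 1.5, 4.2]
opening: 0.211
grip_force: 30.0
```

Request:
carry_out(moves=[{"slide":[0,0,-0.01],"spin":0},{"slide":[0,0.01,0],"spin":0},{"slide":[0,0,0.01],"spin":0},{"slide":[0,0,0],"spin":0},{"slide":[0,0,0],"spin":0}])

```text
t: 26.88
eef_pos: [488.4, 367.2, 121.8]
tcp_rot: [3.141, 0.001, -2.997]
ft_force: [-0.8, 1.3, 4.4]
opening: 0.207
grip_force: 30.0
```

Request:
carry_out(moves=[{"slide":[0,0,-0.01],"spin":0},{"slide":[0,0.01,0],"spin":0},{"slide":[0,0,0.01],"spin":0},{"slide":[0,0,0],"spin":0},{"slide":[0,0,0],"spin":0}])

```text
t: 27.3
eef_pos: [487.8, 371.2, 121.8]
tcp_rot: [3.141, 0.001, -2.997]
ft_force: [-0.1, 1.4, 4.1]
opening: 0.208
grip_force: 30.0
```

Request:
carry_out(moves=[{"slide":[0,0,-0.01],"spin":0},{"slide":[0,-0.056,0],"spin":0},{"slide":[0,0,0],"spin":0},{"slide":[0,0,0.015],"spin":0},{"slide":[0,0,0.018],"spin":0},{"slide":[0,0,0],"spin":0},{"slide":[0,0,0],"spin":0}])

```text
t: 27.88
eef_pos: [490.5, 348.8, 111.6]
tcp_rot: [-3.141, -0.001, -2.996]
ft_force: [0.2, 0.4, -0.8]
opening: 0.209
grip_force: 30.0
```

Request:
carry_out(moves=[{"slide":[0,0,0.015],"spin":0},{"slide":[0,0,0.015],"spin":0},{"slide":[0,0,0],"spin":0},{"slide":[0,0,0],"spin":0}])

```text
t: 28.22
eef_pos: [490.7, 348.5, 100.0]
tcp_rot: [-3.141, -0.001, -2.997]
ft_force: [-0.8, -0.3, 0.0]
opening: 0.209
grip_force: 30.0
```

Request:
carry_out(moves=[{"slide":[0,0,0.012],"spin":0},{"slide":[0,0,0.012],"spin":0},{"slide":[0,0,0.008],"spin":0},{"slide":[0,0,0],"spin":0},{"slide":[0,0,0],"spin":0}])

```text
t: 28.63
eef_pos: [489.9, 348.2, 87.1]
tcp_rot: [-3.141, -0.002, -2.997]
ft_force: [-4.0, -0.7, 4.2]
opening: 0.207
grip_force: 30.0
```

Request:
carry_out(moves=[{"slide":[0,0,-0.07],"spin":0},{"slide":[0,0,-0.085],"spin":0},{"slide":[0,0,-0.09],"spin":0},{"slide":[0,0,0],"spin":0}])

```text
t: 28.97
eef_pos: [492.8, 349.6, 191.4]
tcp_rot: [3.139, 0.008, -2.997]
ft_force: [1.2, 1.0, 0.5]
opening: 0.211
grip_force: 30.0
```

Request:
carry_out(moves=[{"slide":[0.0167,-0.0963,0],"spin":0},{"slide":[0.0167,-0.0963,0],"spin":0},{"slide":[0.0167,-0.0963,0],"spin":0},{"slide":[0.0167,-0.0963,0],"spin":0},{"slide":[0.0167,-0.0963,0],"spin":0},{"slide":[0.0167,-0.0963,0],"spin":0},{"slide":[0.0167,-0.0963,0],"spin":0},{"slide":[0.0167,-0.0963,0],"spin":0},{"slide":[0.0167,-0.0963,0],"spin":0},{"slide":[0.0167,-0.0963,0],"spin":0},{"slide":[0,0,0],"spin":0},{"slide":[0,0,0],"spin":0}])

```text
t: 29.97
eef_pos: [480.1, -44.1, 184.9]
tcp_rot: [3.141, -0.001, -3.001]
ft_force: [-0.7, 0.0, -0.5]
opening: 0.205
grip_force: 30.0
```

Run:
```python
from h import *
r,X,t=tip(71.7,(280.2,219.3)); print(X,t,state()["tcp_rot"]); print(proj(r,[477.2,-41,56]))
# side view: is pack 4 up? compare pack tops
s=read_camera("side"); a=cv2.resize(s["color"][160:260,240:340],(500,500),interpolation=cv2.INTER_CUBIC)
b=cv2.resize(r["color"][170:250,240:320],(500,500),interpolation=cv2.INTER_CUBIC)
cv2.imwrite("pics/s4.png",cv2.resize(np.hstack([a,b]),(800,400))[:,:,::-1])
```

```text
[480.0837349  -42.78433637 184.99151604] [478.34930844 -42.82530824 113.29151604] [ 3.14103812e+00 -7.72215883e-04 -2.99877574e+00]
[282.17469402 203.14016462]
```

View pics/s4.png

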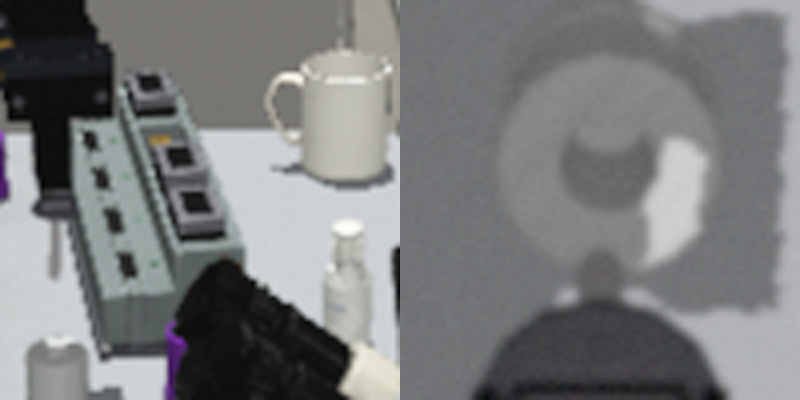

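All three packs are up in the side view; the bore is at wrist px (281.6,203.6) with the tip just below it. Lowering the pin into the stand.

Request:
carry_out(moves=[{"slide":[0.002,0.005,0],"spin":0},{"slide":[0,0,0.06],"spin":0},{"slide":[0,0,0.06],"spin":0},{"slide":[0,0,0.06],"spin":0},{"slide":[0,0,0.06],"spin":0},{"slide":[0,0,0.022],"spin":0},{"slide":[0,0,0],"spin":0},{"slide":[0,0,0],"spin":0}])

```text
t: 30.73
eef_pos: [479.4, -39.6, 80.9]
tcp_rot: [3.141, -0.0, -2.995]
ft_force: [0.1, -0.3, -0.2]
opening: 0.21
grip_force: 30.0
```

Request:
carry_out(moves=[{"slide":[0,0,0.004],"spin":0},{"slide":[0,0,0],"spin":0},{"slide":[0,0,0],"spin":0}])

```text
t: 30.98
eef_pos: [479.6, -40.3, 79.9]
tcp_rot: [-3.141, 0.001, -2.996]
ft_force: [0.9, -0.2, -0.8]
opening: 0.212
grip_force: 30.0
```

Request:
carry_out(hand=0, moves=[{"slide":[0,0,0.002],"spin":0},{"slide":[0,0,0],"spin":0},{"slide":[0,0,0],"spin":0},{"slide":[0,0,0],"spin":0},{"slide":[0,0,0],"spin":0},{"slide":[0,0,0],"spin":0},{"slide":[0,0,0],"spin":0},{"slide":[0,0,0],"spin":0},{"slide":[0,0,0],"spin":0},{"slide":[0,0,0],"spin":0}])

```text
t: 31.82
eef_pos: [479.3, -40.4, 78.4]
tcp_rot: [3.141, -0.0, -2.997]
ft_force: [-0.4, -0.3, -0.1]
opening: 0.854
grip_force: 0.0
```

Request:
carry_out(moves=[{"slide":[0,0,-0.06],"spin":0},{"slide":[0,0,-0.09],"spin":0},{"slide":[0,0,-0.09],"spin":0},{"slide":[0,0,-0.09],"spin":0},{"slide":[0,0,0],"spin":0},{"slide":[0,0,0],"spin":0}])

```text
t: 32.32
eef_pos: [479.9, -40.5, 211.9]
tcp_rot: [-3.14, 0.004, -2.997]
ft_force: [-0.5, -0.1, -0.3]
opening: 1.001
grip_force: 0.0
```

Run:
```python
from h import *
s=state(); print(s["eef_pos"],s["tcp_rot"],s["joints"],s["t"])
for n,p,z in (("wrist",(477,-41,56),(477,-41,121)),("side",(477,-41,56),(477,-41,121))):
    r=read_camera(n); print(proj(r,p),proj(r,z))
r=read_camera("top"); c=r["color"]
# dark inset on pack tops at z=102
m=((c.max(2)<48)*255).astype(np.uint8)[190:250,150:300]; k,l,st,ce=cv2.connectedComponentsWithStats(m)
for i in range(1,k):
    if st[i,4]>8: p=ce[i]+[150,190]; print(p.round(1),st[i,2:],ray(r,p,102).round(1),ray(r,p,50).round(1))
w=((c.min(2).astype(int)>172)*255).astype(np.uint8); w[:190]=0;w[275:]=0;w[:,:325]=0;w[:,445:]=0
cs,_=cv2.findContours(w,0,2); k=max(cs,key=cv2.contourArea); b=cv2.boxPoints(cv2.minAreaRect(k)); print([ray(r,p,6).round(0)[:2] for p in b])
d=np.array([.9898,.1426]); e=np.array([-.1426,.9898]); o=np.array([524.8,107.5])
for i in(0,1,3): print(i+1,o+54*d+84*i*e)
```

```text
[479.85435112 -40.54110101 211.91169268] [-3.14025214  0.00369548 -2.99659859] [-2.21604364e-01  2.89850640e-01  1.90535991e+00  9.04459365e-05
  9.42451690e-01 -1.93744530e+00] 32.3167
[278.86167493 195.11766365] [278.54536165 214.09901225]
[253.05329986 246.79445771] [252.22219786 225.92845088]
[267.3 204.4] [13  6 41] [577.5 113.1 102. ] [583.5 113.8  50. ]
[202.2 214.7] [ 4 11 30] [547.7 299.7 102. ] [552.5 307.8  50. ]
[269.1 224. ] [14  5 34] [521.  107.9 102. ] [524.7 108.3  50. ]
[241.5 227.9] [14  5 36] [509.8 187.1 102. ] [513.  190.7  50. ]
[213.  232.1] [13  5 33] [497.9 268.1 102. ] [500.7 274.9  50. ]
[185.  236.2] [13  5 35] [486.1 347.7 102. ] [488.4 357.7  50. ]
[array([ 617., -107.]), array([ 627., -422.]), array([ 419., -422.]), array([ 410., -111.])]
1 [578.2492 115.2004]
2 [566.2708 198.3436]
4 [542.314 364.63 ]
```

Request:
carry_out(moves=[{"slide":[0,0,0],"spin":0.231},{"slide":[0,0,0],"spin":0.231},{"slide":[0,0,0],"spin":0.231},{"slide":[0,0,0],"spin":0.231},{"slide":[0,0,0],"spin":0.231},{"slide":[0,0,0],"spin":0.231},{"slide":[0,0,0],"spin":0.231},{"slide":[0,0,0],"spin":0.231},{"slide":[0,0,0],"spin":0.231},{"slide":[0,0,0],"spin":0.231},{"slide":[0,0,0],"spin":0.231},{"slide":[0,0,0],"spin":0.231}])

```text
t: 33.47
eef_pos: [478.8, -40.4, 208.8]
tcp_rot: [-3.139, -0.001, 1.829]
ft_force: [0.8, 0.4, -0.6]
opening: 1.004
grip_force: 0.0
```

Request:
carry_out(moves=[{"slide":[0,0,0],"spin":0.231},{"slide":[0.0697,0.0596,0],"spin":0},{"slide":[0.0697,0.0596,0],"spin":0},{"slide":[0.0697,0.0596,0],"spin":0},{"slide":[0.0697,0.0596,0],"spin":0},{"slide":[0.0697,0.0596,0],"spin":0},{"slide":[0,0,0],"spin":0},{"slide":[0,0,0],"spin":0}])

```text
t: 34.13
eef_pos: [577.2, 115.9, 208.1]
tcp_rot: [-3.138, -0.0, 1.717]
ft_force: [-1.0, 0.1, -0.2]
opening: 0.994
grip_force: 0.0
```

Run:
```python
from h import *
s=state(); print(s["eef_pos"],s["tcp_rot"],s["joints"],s["t"])
r=read_camera("wrist"); c=r["color"]; print(proj(r,[578,114.5,102]),proj(r,[566.3,198,102]),proj(r,[477,-41,121]),proj(r,[477,-41,56]))
cv2.imwrite("pics/w5.png",c[:,:,::-1])
```

```text
[577.20006102 115.88619086 208.14126301] [-3.13824085e+00 -2.43461857e-04  1.71662072e+00] [ 8.59458642e-02  4.47143262e-01  1.65618659e+00  4.91686023e-05
  1.04162316e+00 -5.99038275e-02] 34.1333
[281.15243203 214.43111147] [282.1492792  115.61795928] [153.58086372 357.78763762] [174.64448787 317.2215047 ]
```

View pics/w5.png

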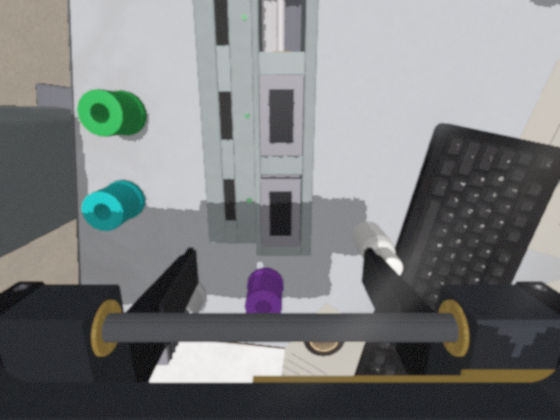

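The wrist view shows pack 1 at (281,213), centred between the fingers as predicted, and pack 2 at (281,116). Descending to grasp.

Request:
carry_out(moves=[{"slide":[-0.0025,0.002,0.08],"spin":0},{"slide":[0,0,0.08],"spin":0},{"slide":[0,0,0.08],"spin":0},{"slide":[0,0,0.066],"spin":0},{"slide":[0,0,0],"spin":0},{"slide":[0,0,0],"spin":0}])

```text
t: 34.68
eef_pos: [577.5, 112.7, 87.3]
tcp_rot: [-3.138, -0.0, 1.713]
ft_force: [0.7, -1.5, 0.5]
opening: 0.999
grip_force: 0.0
```

Request:
carry_out(hand=1, moves=[{"slide":[0,0,0],"spin":0},{"slide":[0,0,0],"spin":0},{"slide":[0,0,0],"spin":0},{"slide":[0,0,0],"spin":0},{"slide":[0,0,0],"spin":0},{"slide":[0,0,0],"spin":0},{"slide":[0,0,0],"spin":0},{"slide":[0,0,0],"spin":0},{"slide":[0,0,0],"spin":0},{"slide":[0,0,0],"spin":0},{"slide":[0,0,0],"spin":0},{"slide":[0,0,0],"spin":0}])

```text
t: 35.68
eef_pos: [578.3, 113.7, 88.0]
tcp_rot: [-3.142, -0.0, 1.714]
ft_force: [-0.7, -0.6, 0.4]
opening: 0.378
grip_force: 30.0
```

Request:
carry_out(moves=[{"slide":[0,0,0],"spin":0},{"slide":[0,0,0],"spin":0}])

```text
t: 35.85
eef_pos: [578.3, 113.7, 88.0]
tcp_rot: [-3.142, -0.0, 1.714]
ft_force: [0.7, -0.4, 0.0]
opening: 0.376
grip_force: 30.0
```

Request:
carry_out(moves=[{"slide":[0,0,-0.02],"spin":0},{"slide":[0,0,-0.03],"spin":0},{"slide":[0,0,-0.06],"spin":0},{"slide":[0,0,-0.08],"spin":0},{"slide":[0,0,-0.08],"spin":0},{"slide":[0,0,0],"spin":0},{"slide":[0,0,0],"spin":0}])

```text
t: 36.43
eef_pos: [578.7, 113.7, 198.0]
tcp_rot: [3.138, 0.0, 1.714]
ft_force: [0.6, -0.1, -0.9]
opening: 0.375
grip_force: 30.0
```

```bash
cat >> h.py <<'E'
def board():
    r=read_camera("top"); c=r["color"]
    w=((c.min(2).astype(int)>168)*255).astype(np.uint8); w[:190]=0;w[280:]=0;w[:,:322]=0;w[:,450:]=0
    cs,_=cv2.findContours(w,0,2); k=max(cs,key=cv2.contourArea); b=cv2.boxPoints(cv2.minAreaRect(k)); print("board",[ray(r,p,6).round(0)[:2].tolist() for p in b])
    return r
E
python3 - <<'E'
from h import *
s=state(); print(s["eef_pos"],s["tcp_rot"],s["ft_force"],s["opening"])
board(); T=np.array([505,-160,200]); print(rel(T)*400)
E
```

```text
[578.72876467 113.73427206 198.03266209] [3.13816824e+00 1.25718245e-04 1.71415889e+00] [ 0.56304766 -0.07944309 -0.92318316] 0.3745531122040818
board [[618.0, -106.0], [631.0, -423.0], [419.0, -425.0], [408.0, -112.0]]
[-260.42014457 -111.41931878   -3.59660543]
```

Request:
carry_out(moves=[{"slide":[-0.0814,-0.0348,0],"spin":0},{"slide":[-0.0814,-0.0348,0],"spin":0},{"slide":[-0.0814,-0.0348,0],"spin":0},{"slide":[-0.0814,-0.0348,0],"spin":0},{"slide":[-0.0814,-0.0348,0],"spin":0},{"slide":[-0.0814,-0.0348,0],"spin":0},{"slide":[-0.0814,-0.0348,0],"spin":0},{"slide":[-0.0814,-0.0348,0],"spin":0},{"slide":[0,0,0],"spin":0},{"slide":[0,0,0],"spin":0}])

```text
t: 37.32
eef_pos: [504.3, -161.3, 194.7]
tcp_rot: [-3.14, -0.002, 1.711]
ft_force: [0.2, 0.5, -1.2]
opening: 0.377
grip_force: 30.0
```

Request:
carry_out(moves=[{"slide":[0,0,0.09],"spin":0},{"slide":[0,0,0.09],"spin":0},{"slide":[0,0,0.09],"spin":0},{"slide":[0,0,0.065],"spin":0},{"slide":[0,0,0.014],"spin":0},{"slide":[0,0,0],"spin":0},{"slide":[0,0,0],"spin":0}])

```text
t: 37.9
eef_pos: [505.0, -158.8, 55.6]
tcp_rot: [-3.14, -0.001, 1.715]
ft_force: [-1.4, -0.5, -0.8]
opening: 0.378
grip_force: 30.0
```

Request:
carry_out(moves=[{"slide":[0,0,0.005],"spin":0},{"slide":[0,0,0],"spin":0},{"slide":[0,0,0],"spin":0}])

```text
t: 38.15
eef_pos: [505.4, -159.6, 54.4]
tcp_rot: [-3.142, -0.0, 1.715]
ft_force: [1.1, 0.1, -1.0]
opening: 0.379
grip_force: 30.0
```

Request:
carry_out(moves=[{"slide":[0,0,0.004],"spin":0},{"slide":[0,0,0],"spin":0},{"slide":[0,0,0],"spin":0}])

```text
t: 38.4
eef_pos: [505.8, -160.0, 53.4]
tcp_rot: [3.14, 0.001, 1.714]
ft_force: [0.4, 2.0, 6.5]
opening: 0.374
grip_force: 30.0
```

Request:
carry_out(hand=0, moves=[{"slide":[0,0,0],"spin":0},{"slide":[0,0,0],"spin":0},{"slide":[0,0,0],"spin":0},{"slide":[0,0,0],"spin":0},{"slide":[0,0,0],"spin":0},{"slide":[0,0,0],"spin":0},{"slide":[0,0,0],"spin":0}])

```text
t: 38.98
eef_pos: [505.3, -160.0, 52.8]
tcp_rot: [-3.142, -0.0, 1.714]
ft_force: [-0.4, -0.1, -0.9]
opening: 0.808
grip_force: 0.0
```

Request:
carry_out(moves=[{"slide":[0,0,-0.06],"spin":0},{"slide":[0,0,-0.09],"spin":0},{"slide":[0,0,-0.09],"spin":0},{"slide":[0,0,-0.09],"spin":0},{"slide":[0,0,-0.03],"spin":0},{"slide":[0,0,0],"spin":0},{"slide":[0,0,0],"spin":0}])

```text
t: 39.57
eef_pos: [505.3, -160.0, 197.0]
tcp_rot: [3.141, 0.001, 1.714]
ft_force: [-0.1, 0.1, -1.0]
opening: 1.0
grip_force: 0.0
```

Run:
```python
from h import *
s=state(); print(s["eef_pos"],s["tcp_rot"],s["t"],s["opening"])
print(rel([566.5,197.5,200])*400)
r=read_camera("wrist"); print(proj(r,[505.5,-160,66]))
m=((r["color"].max(2)<48)*255).astype(np.uint8)[100:240]; k,l,st,ce=cv2.connectedComponentsWithStats(m)
for i in range(1,k):
    if st[i,4]>80: p=ce[i]+[0,100]; print(p.round(1),st[i,2:],ray(r,p,66).round(1))
```

```text
[ 505.25685886 -159.99049995  197.04038957] [3.14060364e+00 5.20399099e-04 1.71415118e+00] 39.5667 1.0002370593850265
[345.07241276 111.69062615  -3.02872373]
[280.19438208 205.14370894]
[525.4 168.7] [  88  140 7145] [726.3 -92.2  66. ]
[449.4 148.4] [ 39  30 153] [650.7 -84.4  66. ]
[279.9 204.4] [ 21  41 761] [ 505.1 -159.3   66. ]
```

Request:
carry_out(moves=[{"slide":[0.0863,0.0279,0],"spin":0},{"slide":[0.0863,0.0279,0],"spin":0},{"slide":[0.0863,0.0279,0],"spin":0},{"slide":[0.0863,0.0279,0],"spin":0},{"slide":[0.0863,0.0279,0],"spin":0},{"slide":[0.0863,0.0279,0],"spin":0},{"slide":[0.0863,0.0279,0],"spin":0},{"slide":[0.0863,0.0279,0],"spin":0},{"slide":[0.0863,0.0279,0],"spin":0},{"slide":[0.0863,0.0279,0],"spin":0},{"slide":[0,0,0],"spin":0},{"slide":[0,0,0],"spin":0}])

```text
t: 40.62
eef_pos: [565.7, 199.0, 194.6]
tcp_rot: [-3.138, 0.0, 1.717]
ft_force: [-0.4, 0.3, -0.0]
opening: 1.001
grip_force: 0.0
```

Run:
```python
from h import *
s=state(); print(s["eef_pos"],s["tcp_rot"],s["t"],s["opening"])
r=read_camera("wrist"); print(proj(r,[566.5,197.5,102]))
m=((r["color"].max(2)<52)*255).astype(np.uint8)[100:240]; k,l,st,ce=cv2.connectedComponentsWithStats(m)
for i in range(1,k):
    if st[i,4]>80: p=ce[i]+[0,100]; print(p.round(1),st[i,2:],ray(r,p,102).round(1))
```

```text
[565.71353956 199.04346499 194.60482726] [-3.13838240e+00  2.44239701e-04  1.71699950e+00] 40.6167 1.00073207411339
[281.09178914 219.30504497]
[279.9 219.5] [ 23  42 844] [565.6 197.2 102. ]
[431.3 212.7] [ 26  36 221] [691.1 222.1 102. ]
[227. 213.] [ 11  21 187] [520.4 196.2 102. ]
[527.5 227.9] [ 25  21 241] [776.3 221.2 102. ]
```

Request:
carry_out(moves=[{"slide":[0,-0.001,0.08],"spin":0},{"slide":[0,0,0.08],"spin":0},{"slide":[0,0,0.08],"spin":0},{"slide":[0,0,0.0325],"spin":0},{"slide":[0,0,0],"spin":0},{"slide":[0,0,0],"spin":0}])

```text
t: 41.17
eef_pos: [565.8, 196.3, 87.2]
tcp_rot: [-3.14, 0.0, 1.713]
ft_force: [0.8, -0.1, 0.2]
opening: 0.998
grip_force: 0.0
```

Request:
carry_out(hand=1, moves=[{"slide":[0,0,0],"spin":0},{"slide":[0,0,0],"spin":0},{"slide":[0,0,0],"spin":0},{"slide":[0,0,0],"spin":0},{"slide":[0,0,0],"spin":0},{"slide":[0,0,0],"spin":0},{"slide":[0,0,0],"spin":0},{"slide":[0,0,0],"spin":0},{"slide":[0,0,0],"spin":0},{"slide":[0,0,0],"spin":0},{"slide":[0,0,0],"spin":0},{"slide":[0,0,0],"spin":0}])

```text
t: 42.17
eef_pos: [566.0, 197.5, 87.8]
tcp_rot: [-3.142, -0.0, 1.714]
ft_force: [-0.2, -0.2, 0.7]
opening: 0.379
grip_force: 30.0
```

Request:
carry_out(moves=[{"slide":[0,0,0],"spin":0},{"slide":[0,0,0],"spin":0},{"slide":[0,0,-0.02],"spin":0},{"slide":[0,0,-0.03],"spin":0},{"slide":[0,0,-0.06],"spin":0},{"slide":[0,0,-0.08],"spin":0},{"slide":[0,0,-0.085],"spin":0},{"slide":[0,0,0],"spin":0},{"slide":[0,0,0],"spin":0}])

```text
t: 42.92
eef_pos: [566.6, 197.6, 200.0]
tcp_rot: [3.138, -0.0, 1.714]
ft_force: [0.5, -0.3, -1.6]
opening: 0.377
grip_force: 30.0
```

Run:
```python
from h import *
s=state(); print(s["eef_pos"],s["tcp_rot"],s["t"],s["opening"])
print(rel([505,-250,200])*400); board()
```

```text
[566.57370679 197.64546716 199.96426578] [ 3.13775110e+00 -3.92526196e-04  1.71418657e+00] 42.9167 0.3771696901154059
[-434.25248898 -124.90833471   -0.6860354 ]
board [[618.0, -106.0], [631.0, -423.0], [418.0, -425.0], [407.0, -112.0]]
```

Request:
carry_out(moves=[{"slide":[-0.0905,-0.026,0],"spin":0},{"slide":[-0.0905,-0.026,0],"spin":0},{"slide":[-0.0905,-0.026,0],"spin":0},{"slide":[-0.0905,-0.026,0],"spin":0},{"slide":[-0.0905,-0.026,0],"spin":0},{"slide":[-0.0905,-0.026,0],"spin":0},{"slide":[-0.0905,-0.026,0],"spin":0},{"slide":[-0.0905,-0.026,0],"spin":0},{"slide":[-0.0905,-0.026,0],"spin":0},{"slide":[-0.0905,-0.026,0],"spin":0},{"slide":[-0.0905,-0.026,0],"spin":0},{"slide":[-0.0905,-0.026,0],"spin":0}])

```text
t: 43.97
eef_pos: [503.4, -251.7, 196.4]
tcp_rot: [-3.14, -0.002, 1.714]
ft_force: [0.7, -0.7, -0.7]
opening: 0.375
grip_force: 30.0
```

Request:
carry_out(moves=[{"slide":[0,0,0],"spin":0},{"slide":[0,0,0],"spin":0},{"slide":[0,0,0.09],"spin":0},{"slide":[0,0,0.09],"spin":0},{"slide":[0,0,0.09],"spin":0},{"slide":[0,0,0.07],"spin":0},{"slide":[0,0,0.018],"spin":0},{"slide":[0,0,0],"spin":0},{"slide":[0,0,0],"spin":0}])

```text
t: 44.72
eef_pos: [504.5, -249.0, 54.2]
tcp_rot: [-3.14, -0.001, 1.715]
ft_force: [-0.2, -0.2, -0.4]
opening: 0.374
grip_force: 30.0
```

Request:
carry_out(moves=[{"slide":[0,0,0.004],"spin":0},{"slide":[0,0,0],"spin":0},{"slide":[0,0,0],"spin":0}])

```text
t: 44.97
eef_pos: [504.7, -249.9, 53.3]
tcp_rot: [3.141, 0.0, 1.714]
ft_force: [0.1, -0.9, -0.8]
opening: 0.376
grip_force: 30.0
```

Request:
carry_out(moves=[{"slide":[0,0,0.003],"spin":0},{"slide":[0,0,0],"spin":0},{"slide":[0,0,0],"spin":0}])

```text
t: 45.22
eef_pos: [504.6, -250.3, 51.9]
tcp_rot: [3.141, -0.0, 1.714]
ft_force: [0.0, -0.0, -0.2]
opening: 0.375
grip_force: 30.0
```

Request:
carry_out(moves=[{"slide":[0,0,0.0025],"spin":0},{"slide":[0,0,0],"spin":0},{"slide":[0,0,0],"spin":0}])

```text
t: 45.47
eef_pos: [504.7, -250.4, 51.4]
tcp_rot: [3.141, 0.0, 1.714]
ft_force: [-1.4, 0.0, 6.1]
opening: 0.38
grip_force: 30.0
```

Request:
carry_out(moves=[{"slide":[0,0,0.0025],"spin":0},{"slide":[0,0,0],"spin":0},{"slide":[0,0,0],"spin":0}])

```text
t: 45.72
eef_pos: [504.8, -250.5, 51.3]
tcp_rot: [3.141, 0.001, 1.714]
ft_force: [-3.4, 1.4, 17.5]
opening: 0.378
grip_force: 30.0
```

Request:
carry_out(hand=0, moves=[{"slide":[0,0,-0.003],"spin":0},{"slide":[0,0,0],"spin":0},{"slide":[0,0,0],"spin":0},{"slide":[0,0,0],"spin":0},{"slide":[0,0,0],"spin":0},{"slide":[0,0,0],"spin":0},{"slide":[0,0,0],"spin":0}])

```text
t: 46.3
eef_pos: [504.6, -250.2, 50.9]
tcp_rot: [-3.141, -0.0, 1.714]
ft_force: [-0.1, 0.5, -0.2]
opening: 0.807
grip_force: 0.0
```

Request:
carry_out(moves=[{"slide":[0,0,-0.06],"spin":0},{"slide":[0,0,-0.09],"spin":0},{"slide":[0,0,-0.09],"spin":0},{"slide":[0,0,-0.09],"spin":0},{"slide":[0,0,-0.035],"spin":0},{"slide":[0,0,0],"spin":0},{"slide":[0,0,0],"spin":0}])

```text
t: 46.88
eef_pos: [504.6, -250.2, 197.3]
tcp_rot: [3.141, 0.001, 1.714]
ft_force: [-0.3, -1.0, -0.0]
opening: 0.997
grip_force: 0.0
```

Run:
```python
from h import *
s=state(); print(s["eef_pos"],s["tcp_rot"],s["t"],s["opening"])
print(rel([542,363.5,200])*400)
r=read_camera("wrist")
m=((r["color"].max(2)<48)*255).astype(np.uint8)[60:240]; k,l,st,ce=cv2.connectedComponentsWithStats(m)
for i in range(1,k):
    if st[i,4]>80: p=ce[i]+[0,60]; print(p.round(1),st[i,2:],ray(r,p,66).round(1))
```

```text
[ 504.56409799 -250.23289434  197.25987881] [3.14063709e+00 6.76774673e-04 1.71411689e+00] 46.8833 0.997241813579128
[602.09142119 124.71475354  -3.02843123]
[452.3  64.2] [ 33  11 218] [ 631.5 -106.    66. ]
[527.6 131.8] [  91  156 7494] [ 715.4 -150.2   66. ]
[279.6 204.3] [ 20  42 817] [ 504.1 -249.6   66. ]
```

Request:
carry_out(moves=[{"slide":[0.0886,0.0183,0],"spin":0},{"slide":[0.0886,0.0183,0],"spin":0},{"slide":[0.0886,0.0183,0],"spin":0},{"slide":[0.0886,0.0183,0],"spin":0},{"slide":[0.0886,0.0183,0],"spin":0},{"slide":[0.0886,0.0183,0],"spin":0},{"slide":[0.0886,0.0183,0],"spin":0},{"slide":[0.0886,0.0183,0],"spin":0},{"slide":[0.0886,0.0183,0],"spin":0},{"slide":[0.0886,0.0183,0],"spin":0},{"slide":[0.0886,0.0183,0],"spin":0},{"slide":[0.0886,0.0183,0],"spin":0}])

```text
t: 47.93
eef_pos: [529.9, 184.9, 195.1]
tcp_rot: [-3.139, 0.0, 1.714]
ft_force: [0.4, 0.7, 0.3]
opening: 1.002
grip_force: 0.0
```

Request:
carry_out(moves=[{"slide":[0.0886,0.0183,0],"spin":0},{"slide":[0.0886,0.0183,0],"spin":0},{"slide":[0.0886,0.0183,0],"spin":0},{"slide":[0.0886,0.0183,0],"spin":0},{"slide":[0.0886,0.0183,0],"spin":0},{"slide":[0,0,0],"spin":0},{"slide":[0,0,0],"spin":0},{"slide":[0,0,0],"spin":0}])

```text
t: 48.6
eef_pos: [541.1, 363.3, 195.2]
tcp_rot: [-3.139, 0.001, 1.715]
ft_force: [-0.2, -0.5, 0.1]
opening: 1.001
grip_force: 0.0
```

Run:
```python
from h import *
s=state(); print(s["eef_pos"],s["tcp_rot"],s["t"],s["opening"])
r=read_camera("wrist"); print(proj(r,[542,363.5,102]))
m=((r["color"].max(2)<52)*255).astype(np.uint8)[100:240]; k,l,st,ce=cv2.connectedComponentsWithStats(m)
for i in range(1,k):
    if st[i,4]>80: p=ce[i]+[0,100]; print(p.round(1),st[i,2:],ray(r,p,102).round(1))
```

```text
[541.07656728 363.30822119 195.16455345] [-3.13879594e+00  1.14980647e-03  1.71457712e+00] 48.6 1.0012134821185312
[281.48407193 217.10579451]
[133.2 103.2] [ 33  10 191] [415.8 437.9 102. ]
[543.1 208.5] [  46   67 1639] [758.8 403.2 102. ]
[227.6 209.9] [ 11  30 217] [495.9 363.2 102. ]
[279.7 216.8] [ 23  45 941] [540.4 363.5 102. ]
```

Request:
carry_out(moves=[{"slide":[0,-0.001,0.08],"spin":0},{"slide":[0,0,0.08],"spin":0},{"slide":[0,0,0.08],"spin":0},{"slide":[0,0,0.0325],"spin":0},{"slide":[0,0,0],"spin":0},{"slide":[0,0,0],"spin":0}])

```text
t: 49.15
eef_pos: [541.5, 362.7, 87.9]
tcp_rot: [-3.141, 0.0, 1.713]
ft_force: [0.5, -0.1, -0.0]
opening: 1.001
grip_force: 0.0
```

Request:
carry_out(hand=1, moves=[{"slide":[0,0,0],"spin":0},{"slide":[0,0,0],"spin":0},{"slide":[0,0,0],"spin":0},{"slide":[0,0,0],"spin":0},{"slide":[0,0,0],"spin":0},{"slide":[0,0,0],"spin":0},{"slide":[0,0,0],"spin":0},{"slide":[0,0,0],"spin":0},{"slide":[0,0,0],"spin":0},{"slide":[0,0,0],"spin":0},{"slide":[0,0,0],"spin":0},{"slide":[0,0,0],"spin":0}])

```text
t: 50.15
eef_pos: [541.3, 363.8, 88.0]
tcp_rot: [-3.142, -0.0, 1.714]
ft_force: [0.5, 0.2, -0.2]
opening: 0.377
grip_force: 30.0
```

Request:
carry_out(moves=[{"slide":[0,0,0],"spin":0},{"slide":[0,0,0],"spin":0},{"slide":[0,0,-0.02],"spin":0},{"slide":[0,0,-0.03],"spin":0},{"slide":[0,0,-0.06],"spin":0},{"slide":[0,0,-0.08],"spin":0},{"slide":[0,0,-0.085],"spin":0},{"slide":[0,0,0],"spin":0},{"slide":[0,0,0],"spin":0}])

```text
t: 50.9
eef_pos: [541.7, 364.1, 201.0]
tcp_rot: [3.138, -0.002, 1.714]
ft_force: [-0.1, -0.1, -2.3]
opening: 0.377
grip_force: 30.0
```

Run:
```python
from h import *
s=state(); print(s["eef_pos"],s["tcp_rot"],s["t"],s["opening"])
print(rel([505,-340,200])*400); board()
```

```text
[541.68234953 364.05280866 201.03864285] [ 3.13761488e+00 -1.57899136e-03  1.71414918e+00] 50.9 0.376644147900904
[-6.91591283e+02 -1.36887439e+02 -5.97883317e-01]
board [[616.0, -47.0], [629.0, -425.0], [366.0, -425.0], [355.0, -53.0]]
```

Request:
carry_out(moves=[{"slide":[-0.096,-0.019,0],"spin":0},{"slide":[-0.096,-0.019,0],"spin":0},{"slide":[-0.096,-0.019,0],"spin":0},{"slide":[-0.096,-0.019,0],"spin":0},{"slide":[-0.096,-0.019,0],"spin":0},{"slide":[-0.096,-0.019,0],"spin":0},{"slide":[-0.096,-0.019,0],"spin":0},{"slide":[-0.096,-0.019,0],"spin":0},{"slide":[-0.096,-0.019,0],"spin":0},{"slide":[-0.096,-0.019,0],"spin":0},{"slide":[-0.096,-0.019,0],"spin":0},{"slide":[-0.096,-0.019,0],"spin":0}])

```text
t: 51.95
eef_pos: [515.7, -107.0, 197.1]
tcp_rot: [-3.14, -0.001, 1.714]
ft_force: [1.0, 0.7, -1.7]
opening: 0.376
grip_force: 30.0
```

Request:
carry_out(moves=[{"slide":[-0.096,-0.019,0],"spin":0},{"slide":[-0.096,-0.019,0],"spin":0},{"slide":[-0.096,-0.019,0],"spin":0},{"slide":[-0.096,-0.019,0],"spin":0},{"slide":[-0.096,-0.019,0],"spin":0},{"slide":[-0.096,-0.019,0],"spin":0},{"slide":[0,0,0],"spin":0},{"slide":[0,0,0],"spin":0},{"slide":[0,0,0],"spin":0}])

```text
t: 52.7
eef_pos: [504.0, -339.3, 196.8]
tcp_rot: [-3.14, -0.002, 1.713]
ft_force: [0.4, -0.0, -1.3]
opening: 0.374
grip_force: 30.0
```

Run:
```python
from h import *
s=state(); print(s["eef_pos"],s["tcp_rot"],s["t"],s["opening"])
r=read_camera("wrist")
m=((r["color"].max(2)<48)*255).astype(np.uint8)[0:240]; k,l,st,ce=cv2.connectedComponentsWithStats(m)
for i in range(1,k):
    if st[i,4]>80: print(ce[i].round(1),st[i,2:],ray(r,ce[i],66).round(1))
# board edge check: brightness along a column of world points
t=read_camera("top"); f=lambda x,y:int(t["color"][tuple(proj(t,[x,y,6]).round().astype(int)[::-1])].min())
print([(y,f(440,y)) for y in range(-90,-460,-10)]); print([(x,f(x,-205)) for x in range(380,650,10)])
```

```text
[ 504.00092458 -339.32480546  196.82603232] [-3.13999956e+00 -2.20808232e-03  1.71349039e+00] 52.7 0.3740953400095527
[534.1  73.1] [  65  131 4645] [ 701.6 -191.7   66. ]
[(-90, 173), (-100, 116), (-110, 79), (-120, 136), (-130, 134), (-140, 134), (-150, 134), (-160, 134), (-170, 205), (-180, 203), (-190, 203), (-200, 202), (-210, 204), (-220, 202), (-230, 201), (-240, 202), (-250, 204), (-260, 142), (-270, 131), (-280, 133), (-290, 132), (-300, 133), (-310, 133), (-320, 131), (-330, 131), (-340, 133), (-350, 130), (-360, 131), (-370, 130), (-380, 130), (-390, 135), (-400, 37), (-410, 36), (-420, 41), (-430, 42), (-440, 46), (-450, 51)]
[(380, 103), (390, 105), (400, 104), (410, 156), (420, 203), (430, 204), (440, 204), (450, 204), (460, 203), (470, 203), (480, 202), (490, 202), (500, 203), (510, 201), (520, 201), (530, 199), (540, 200), (550, 197), (560, 198), (570, 202), (580, 202), (590, 201), (600, 204), (610, 199), (620, 150), (630, 139), (640, 152)]
```

Request:
carry_out(moves=[{"slide":[0,0,0.09],"spin":0},{"slide":[0,0,0.09],"spin":0},{"slide":[0,0,0.09],"spin":0},{"slide":[0,0,0.07],"spin":0},{"slide":[0,0,0.018],"spin":0},{"slide":[0,0,0],"spin":0},{"slide":[0,0,0],"spin":0},{"slide":[0,0,0],"spin":0}])

```text
t: 53.47
eef_pos: [505.1, -339.2, 55.4]
tcp_rot: [3.141, 0.0, 1.715]
ft_force: [0.3, -0.1, -2.2]
opening: 0.373
grip_force: 30.0
```

Request:
carry_out(moves=[{"slide":[0,0,0.004],"spin":0},{"slide":[0,0,0],"spin":0},{"slide":[0,0,0],"spin":0}])

```text
t: 53.72
eef_pos: [504.7, -339.8, 53.4]
tcp_rot: [3.141, 0.0, 1.714]
ft_force: [0.8, -0.6, -0.7]
opening: 0.379
grip_force: 30.0
```

Request:
carry_out(moves=[{"slide":[0,0,0.0025],"spin":0},{"slide":[0,0,0],"spin":0},{"slide":[0,0,0],"spin":0}])

```text
t: 53.97
eef_pos: [504.8, -340.0, 52.5]
tcp_rot: [3.141, 0.0, 1.714]
ft_force: [0.3, 1.2, 2.4]
opening: 0.375
grip_force: 30.0
```

Contact. Release and rise.

Request:
carry_out(hand=0, moves=[{"slide":[0,0,0],"spin":0},{"slide":[0,0,0],"spin":0},{"slide":[0,0,0],"spin":0},{"slide":[0,0,0],"spin":0},{"slide":[0,0,0],"spin":0},{"slide":[0,0,0],"spin":0},{"slide":[0,0,0],"spin":0}])

```text
t: 54.55
eef_pos: [504.6, -339.9, 52.2]
tcp_rot: [3.142, -0.0, 1.714]
ft_force: [0.1, -0.3, 0.7]
opening: 0.811
grip_force: 0.0
```

Request:
carry_out(moves=[{"slide":[0,0,-0.06],"spin":0},{"slide":[0,0,-0.09],"spin":0},{"slide":[0,0,-0.09],"spin":0},{"slide":[0,0,-0.09],"spin":0},{"slide":[0,0,-0.03],"spin":0},{"slide":[0,0,0],"spin":0}])

```text
t: 55.05
eef_pos: [505.6, -340.6, 199.9]
tcp_rot: [3.137, 0.005, 1.714]
ft_force: [0.3, -1.2, -0.4]
opening: 0.999
grip_force: 0.0
```

Request:
carry_out(moves=[{"slide":[0.09,0,0],"spin":0},{"slide":[0.09,0,0],"spin":0},{"slide":[0.09,0,0],"spin":0},{"slide":[0.09,0,0],"spin":0},{"slide":[0.09,0,0],"spin":0},{"slide":[0.09,0,0],"spin":0},{"slide":[0.09,0,0],"spin":0},{"slide":[0.09,0,0],"spin":0},{"slide":[0.09,0,0],"spin":0},{"slide":[0.09,0,0],"spin":0},{"slide":[0,0,0],"spin":0}])

```text
t: 55.97
eef_pos: [451.3, 20.8, 195.3]
tcp_rot: [-3.14, -0.001, 1.718]
ft_force: [0.3, -0.9, 0.7]
opening: 0.998
grip_force: 0.0
```

Run:
```python
from h import *
s=state(); print(s["eef_pos"],s["t"])
r=read_camera("top"); c=r["color"]
m=((c.max(2)<60)*255).astype(np.uint8); m[:150]=0;m[280:]=0;m[:,:150]=0;m[:,440:]=0
k,l,st,ce=cv2.connectedComponentsWithStats(m)
for i in range(1,k):
    if st[i,4]>8: print(ce[i].round(1),st[i,2:],ray(r,ce[i],66).round(1))
# pin handle: grey pixels within the stand, in the side view
q=read_camera("side"); p=proj(q,[477,-41,91]).round().astype(int); print(p, proj(q,[477,-41,121]),proj(q,[477,-41,58]))
g=q["color"].mean(2).astype(int)
for y in range(218,262,2): print(y,g[y,p[0]-14:p[0]+16:2])
```

```text
[451.3275905   20.80193399 195.32415889] 55.9667
[165.5 159.2] [ 20  19 313] [716.3 415.8  66. ]
[313.5 155.1] [ 142   14 1504] [730.4 -24.4  66. ]
[394.6 151.3] [14  4 42] [ 742.7 -268.5   66. ]
[326.6 181.1] [17 18 86] [651.8 -62.7  66. ]
[262.9 203. ] [21 14 56] [585.9 126.6  66. ]
[233.2 207.8] [22 15 65] [571.6 214.4  66. ]
[204.6 212.3] [21 15 71] [558.2 298.2  66. ]
[175.6 217. ] [21 14 84] [544.2 382.9  66. ]
[312.8 246.7] [ 59  53 406] [456.6 -20.4  66. ]
[269.3 223.8] [14  5 45] [524.3 107.7  66. ]
[241.5 227.8] [14  5 45] [512.3 189.5  66. ]
[359.1 229.9] [14  7 76] [ 506.1 -157.9   66. ]
[389.8 230. ] [14  7 77] [ 505.7 -249.1   66. ]
[419.8 230.1] [14  7 72] [ 505.5 -338.4   66. ]
[278.7 233. ] [ 2  9 12] [497.   80.1  66. ]
[213.4 231.9] [14  5 44] [500.2 271.8  66. ]
[185.1 236.1] [15  5 45] [488.  354.2  66. ]
[277.4 247.5] [ 2 18 18] [454.4  83.8  66. ]
[161.  272.5] [ 7 16 64] [382.2 422.5  66. ]
[307.2 277.1] [ 43   6 175] [367.8  -3.3  66. ]
[253 236] [252.22219786 225.92845088] [253.02816659 246.16345112]
218 [208 207 207 208 207 207 207 207 208 102  80 117 156 1
[... 693 characters left out ...]
208  84  65  65  50 184 200  98  76  94]
242 [206 208 208 208 207 207 109  79  86  85 199 209  90  83  93]
244 [203 207 207 207 207 196  58  44  50  55 125 208 132  96  90]
246 [205 206 207 206 176  84  64  80  78  75  51 185 173 123 103]
248 [205 203 207 204 124 108  61  58  59  62  86 141 199  73  69]
250 [206 205 205 198 127 130 127 114 118 132 133 139 208 153 180]
252 [204 205 208 208 125 141 149 152 152 147 138 140 208 208 208]
254 [205 205 207 207 126 141 148 152 152 146 138 139 208 209 209]
256 [100 101 101 101 126 142 148 152 153 145 138 115 103 104 103]
258 [102 102 101 103 122 140 148 152 153 145 139 115 104  99 106]
260 [102 102 102 102 122 141 148 153 157 146 153 141 133 139 133]
```

```bash
python3 -c "from cell import job_done; print(job_done())"
```

```text
the job is handed in; nothing more can be done
None
```

All three packs (bays 1, 2 and 4; bay 3 started empty) stand upright on the white board, and the pin is seated in its aluminium stand, both confirmed from the cameras; the job was handed in at about 56 s, and no verdict was returned.

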